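# Proof a hold-down clamp on a plywood panel

## Task

Wind the clamp's crank clockwise until its foot grips the plywood panel, then prove the screw: keep pushing the knob the same way with a steady 12 newtons or so for a second or two, never more than 20 newtons, so that the screw is not forced. Let go of the crank and check that the panel holds, by pressing its near edge for a moment with about 10 newtons towards the clamp's post; it should stay where it lay. Leave the crank wound down and the other things where they are, and take the hand away.

Things in the scene. Friction and masses are not known exactly. Their poses are not given: they have to be found in the camera images.
- clamp: Clamp screwed to the bench. Origin on the bench under the screw axis; own +x points from that axis to the post. Brown wooden base 24 mm thick, x -100 to +115, y -75 to +150 mm. Steel post at x 89 to 115 mm, 34 mm wide; steel arm from the post to the vertical screw, 26 mm wide, top 92 mm up.
- knob (a point): Centre of the upright dark wooden crank knob, a cylinder 18 mm across, 124 to 163 mm above the bench, on a flat steel crank arm, 60 mm from the screw axis, on the clamp's -y side. Clockwise from above winds the foot down; that takes 2.5 to 6 N at the knob and 0.4 to 0.85 rad, until the screw is tight, at an angle that differs each time and cannot be seen beforehand.
- screw_top (a point): Centre of the top of the crank's hub, on the screw axis, 127 mm above the bench. Once tight the screw turns no further, but the crank arm yields springily, about 0.18 mm at the knob per newton; the screw is overdriven at about 20 N at the knob, square to the crank arm. Let go, it stays wound down.
- needle: Stiff thin steel torque needle under the crank arm, fixed on the screw; its tip shows beyond the knob, 92 mm from the screw axis, 106 mm above the bench. Origin on the screw axis; own +x along the needle, z up. The crank arm is springy: at rest the knob stands over the needle (y = 0 in its frame); a clockwise push bends it to y = -2.1 mm at 12 N, -3.6 mm at 20 N.
- foot: Round steel foot of the screw, 30 mm across; origin at the centre of its underside. It moves up and down only (7 mm per radian of the crank), starts 1 to 4 mm above the panel and presses it with more than 10 N when wound down.
- panel_centre (a point): Centre of the loose plywood panel, 180 x 130 x 18 mm (x, y, z), 0.3 kg, flat on the clamp's base, 24 to 42 mm above the bench, its axes the clamp's within 0.04 rad. Its near (-x) edge juts about 10 mm out over the base's edge, about 110 mm from the screw axis: press it there in line with screw and post. Some 20 mm are free between its far edge and the post.
- pencil: Flat red carpenter's pencil, 110 x 14 x 8 mm, lying on the panel's left (+y) part; origin at its underside. A bystander: leave alone.
- tin: Round tin of screws, 60 mm across, 35 mm tall, on the left of the clamp's base; origin at its underside. A bystander: leave alone.
- offcut: Small plywood offcut, 50 x 40 x 18 mm, on the left of the clamp's base; origin at its underside. A bystander: leave alone.
- glue: White glue bottle, 54 mm across, 150 mm tall; origin at its underside. A bystander: leave alone.
- drill: Cordless driver lying on its side, about 240 x 190 x 54 mm, its origin below the motor barrel; origin at its underside. A bystander: leave alone.
- tape: Tape measure, 70 x 70 x 40 mm; origin at its underside. A bystander: leave alone.
- mug: White mug, 80 mm across, 92 mm tall; origin at its underside. A bystander: leave alone.
There are look-alikes about, which are no part of the job. Of the things shaped like the part that bears panel_centre, the wooden one is meant.

How it is judged:
By the outcome, as a careful person would: the job done as asked, in the order asked, and still so for the second after the job is handed in, with the robot touching nothing.
It also fails if it takes over 72 s, if anything falls off the work surface, if the arm or the gripper's body presses on something with over 40 N, if the wrist force passes 120 N, or if a joint passes its speed limit or range.

## Robot

A 6-joint arm with a two-finger parallel gripper is mounted at the origin on the work surface. World frame = base frame: x ahead of the robot, y to its left, z up, the work surface at z = 0. Lengths are in mm, angles in rad, forces in N, time in s.
With the tool pointing down it reaches from about 375 to 925 mm from the base axis. Payload 5.7 kg.
Tool frame: the origin (TCP) lies midway between the tips of the shut fingers; the grasp point (between the pads) lies 19 mm behind it; z points along the fingers, y is the direction in which the jaws open and shut (so a half turn about z gives the same grasp; the last joint's range is limited). The gripper opens to 85 mm and grips with 20 to 120 N. Pads are 22 mm wide; open, the fingers measure 114 mm over their backs; the gripper's body (76 mm by 85 mm) begins 54 mm behind the grasp point. The pads swing forward as they close: fully open they stand 13 mm farther back than shut.
Start: joints at [1.189, 0.359, 1.51, -0, 1.272, -0.115], TCP at [158.181, 578.742, 231.267] pointing down, gripper open.
Joint ranges: [-2.97, 2.97], [-1.01, 2.36], [0.21, 2.38], [-0.96, 4.11], [0.2, 2.71], [-2.98, 2.98]. Speed limits (rad/s): [2.39, 2.39, 3.14, 3.14, 3.14, 3.14].

## Interface

Orientations are given as a unit quaternion [x, y, z, w].
In Python, from workcell import robot gives the robot as it stands.
- The arm moves only by the shell command python3 -m jog 'ROWS' [OPENING] [FORCE]. ROWS is JSON, a list of rows, each a list of 4 numbers: the shift along the tool's x, y, z in m, then the turn about the tool's z in degrees. A call has 1 to 12 rows; each row is the pose to reach, as a shift and turn from the pose commanded when the call began, along the tool's axes at that moment; what a row does not reach only later rows make up. A row lasts 1/12 s, in which the tool goes at most 41.7 mm and 7.16 degrees, less where a joint would pass 70% of its speed; a pose out of reach is approached as far as the arm can. A call with a gripper value outside its range is refused whole. OPENING is the closure, from 0 (fully open) to 1 (shut), set as the call begins (- or left out, the last holds). The fingers move at their own pace and stop on an object; FORCE is the grip in N (left out, the last holds). Time passes only in rows, so rows that repeat a pose let the fingers close. It gives the time, the measured TCP pose, the force and the opening at its end, in the units of the state.
- robot.observe(): the state, without advancing time (a new reading comes with each control period).
- robot.capture(name): name is "scene" or "top" or "wrist"; returns a dict with "frame" (384x512x3 uint8, red, green, blue), "depth" (384x512 float32, mm along the optical axis (not along the pixel's ray), 0 where there is no reading), "fx", "fy", "cx", "cy" (pixels), "k1" (the pictures are not rectified: a ray, as slopes to the right and down, at radius r is drawn at 1 + k1 r^2 times it, then the intrinsics apply), "eye" and "attitude" of the camera in the world; the wrist camera has in their place "mount" (4x4, takes a point from camera to tool coordinates, whose origin is the TCP and whose axes are the flange's). Camera axes: x right, y down, z forward; pixel columns grow to the right and rows downward; lengths in mm; the calibration is good to about 2 mm. A picture is of the moment at which its call begins: read the wrist's pose just before it.
- robot.finish_job(): hands the job in, once; it reports no verdict.
Trained networks look in the newest picture that a camera, given by its name, has taken for a name from the list of things; names that differ only in an ending like _2 or _b are one class to them, and where a whole thing is asked for, a point or a joint stands for the part that bears it (a point fixed in the world has none). Each returns a list of dicts, best first, with "confidence" (0 to 1); they miss things now and then, are a little off and sometimes report something else, mostly with a low value. They report only what shows in the picture. A call takes as long as a camera call. They do not tell look-alikes from the thing itself.
- robot.spot_in(thing, camera): "rect" ([left, top, right, bottom] in pixels, round what is visible of it).
- robot.pinpoint(thing, camera): "point" ([column, row] in pixels: a listed point, or the origin of a listed thing).
The state is a dict: "time_s": time; "qpos": joint angles; "joint_velocities": joint speeds; "tau": joint torques, N m; "eef_pos": TCP position; "eef_rot": TCP orientation; "ft_force": force on the tool from outside, world axes, zero at the start; "torque": the same for the moment, N m; "grip_width": opening from 0.0 (shut) to 1.0 (fully open).
Only numpy, scipy, OpenCV 4.12 (cv2) and the standard library are available. Lean on these libraries where they do the work, as an engineer would, in place of code of your own. Each camera call takes 0.05 s, during which the arm holds its last target.

## Working session

There is one attempt and no reset: what is moved stays moved. The work goes in short steps, Python scripts to look and compute and a shell command to move; the robot and the scene stay as the last step left them, time stands still between calls to the robot, and variables do not carry over. Pictures are saved under pics/ and viewed, and the job is handed in when it is done.

```bash
ls; mkdir -p pics
cat > h.py <<'E'
import numpy as np, cv2
from scipy.spatial.transform import Rotation as R
from workcell import robot
def save(c,n):
    cv2.imwrite('pics/'+n,cv2.cvtColor(c['frame'],cv2.COLOR_RGB2BGR))
E
python3 - <<'E'
from h import *
print(robot.observe())
for n in('scene','top','wrist'):
    c=robot.capture(n); save(c,n+'0.png'); print(n,{k:v for k,v in c.items() if k not in('frame','depth')})
    for t in('clamp','knob','screw_top','needle','panel_centre','foot','glue'):
        print(t,[(np.round(d['point']).tolist(),round(d['confidence'],2)) for d in robot.pinpoint(t,n)][:3])
E
```

```text
pics
{'time_s': 0.0, 'qpos': array([ 1.18891243e+00,  3.59511921e-01,  1.51146573e+00,  4.67546346e-06,
        1.27248641e+00, -1.15083521e-01]), 'joint_velocities': array([ 7.86241331e-04, -2.63523559e-04,  1.01601246e-03, -4.90502726e-05,
       -8.58941962e-04, -1.47821672e-04]), 'tau': array([-4.49683403e-04, -5.27597201e+01, -2.78626978e+01, -3.77890983e-04,
        1.31093001e-02,  2.63263348e-05]), 'eef_pos': array([157.92368825, 578.12432264, 230.43679327]), 'eef_rot': array([ 1.33005508e-01,  9.91114857e-01, -9.06417901e-04, -2.32287674e-04]), 'ft_force': array([-0.19851812,  0.05103947, -0.01203618]), 'torque': array([-0.05171415,  0.00197712, -0.01524527]), 'grip_width': 0.9989128884318108}
scene {'fx': 486.2831201283469, 'fy': 486.2831201283469, 'cx': 262.65429651416787, 'cy': 186.99652912444648, 'k1': -0.08843917828104025, 'eye': array([1553.5710329 ,  568.7873723 ,  927.43457825]), 'attitude': array([ 0.46215634,  0.74730693, -0.40837996, -0.24732503])}
clamp [([230.0, 237.0], 0.95)]
knob [([207.0, 200.0], 0.74), ([265.0, 228.0], 0.72)]
screw_top [([224.0, 206.0], 0.74
[... 537 characters left out ...]
l_centre [([138.0, 299.0], 0.76), ([378.0, 248.0], 0.67), ([278.0, 172.0], 0.63)]
foot []
glue [([159.0, 107.0], 0.8)]
wrist {'fx': 290.87431685392244, 'fy': 290.87431685392244, 'cx': 254.81903127697194, 'cy': 192.7493482770034, 'k1': -0.06565604125100483, 'mount': array([[ 1.42381442e-04, -9.47245989e-01, -3.20507434e-01,
         8.17189107e+01],
       [ 9.99999372e-01,  4.91034505e-04, -1.00699415e-03,
         1.01386616e+00],
       [ 1.11125138e-03, -3.20507090e-01,  9.47245465e-01,
        -1.43933209e+02],
       [ 0.00000000e+00,  0.00000000e+00,  0.00000000e+00,
         1.00000000e+00]])}
clamp []
knob []
screw_top []
needle []
panel_centre [([67.0, 230.0], 0.98)]
foot []
glue []
```

View pics/scene0.png

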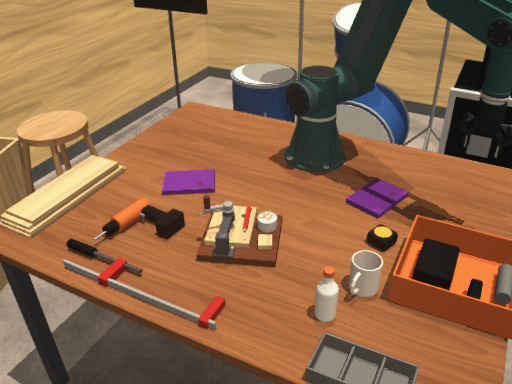

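View pics/top0.png

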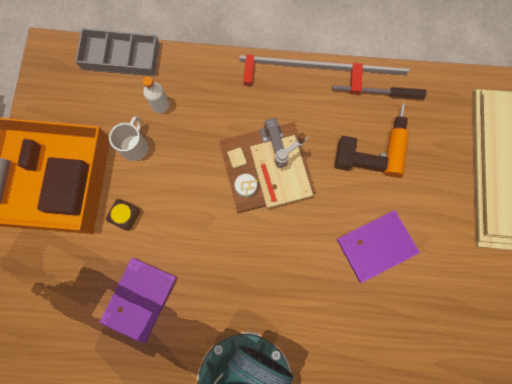

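View pics/wrist0.png

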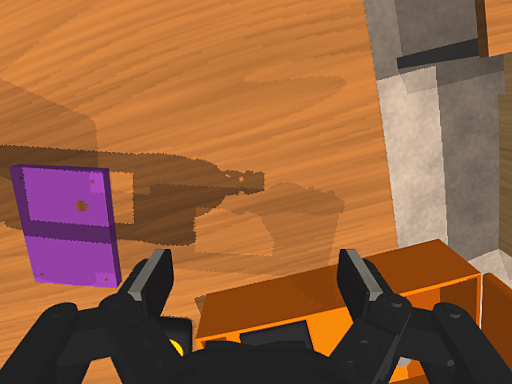

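The wooden panel lies on the clamp base, at about (285,170) in the top view. The purple look-alikes are at (378,246) and (138,299) and aren't part of the job. I'll confirm with an enlarged crop and measure.

```bash
cat >> h.py <<'E'
def ray(c,px):
    K=np.array([[c['fx'],0,c['cx']],[0,c['fy'],c['cy']],[0,0,1.]])
    s=(np.array(px,float)-[c['cx'],c['cy']])/[c['fx'],c['fy']]
    u=s.copy()
    for _ in range(20): u=s/(1+c['k1']*(u@u))
    return np.array([u[0],u[1],1.])
def pose(c,st=None):
    if 'eye' in c: return R.from_quat(c['attitude']).as_matrix(),np.array(c['eye'])
    M=c['mount']; T=R.from_quat(st['eef_rot']).as_matrix()
    return T@M[:3,:3], T@M[:3,3]+st['eef_pos']
def atz(c,px,z,st=None):
    A,e=pose(c,st); d=A@ray(c,px); return e+d*(z-e[2])/d[2]
def atd(c,px,st=None):
    A,e=pose(c,st); v=c['depth'][int(round(px[1])),int(round(px[0]))]; return e+A@ray(c,px)*v
def proj(c,P,st=None):
    A,e=pose(c,st); v=A.T@(np.array(P)-e); u=v[:2]/v[2]; u=u*(1+c['k1']*(u@u))
    return u*[c['fx'],c['fy']]+[c['cx'],c['cy']]
E
python3 - <<'E'
from h import *
c=robot.capture('top'); f=c['frame'][110:230,200:330]
d=robot.capture('scene'); g=d['frame'][180:280,180:300]
def up(f,s): return cv2.cvtColor(cv2.resize(f,None,fx=s,fy=s,interpolation=cv2.INTER_CUBIC),cv2.COLOR_RGB2BGR)
cv2.imwrite('pics/topc.png',up(f,5)); cv2.imwrite('pics/scc.png',up(g,6))
for p in [(282,158),(303,140),(290,180)]: print(p,atd(c,p).round(1))
for t in ('knob','screw_top','panel_centre'):
  for p in robot.pinpoint(t,'top'): print(t,p)
print('scene knob',atd(d,(207,204)).round(1),'screw',atd(d,(228,207)).round(1))
E
```

```text
(282, 158) [564.7 -45.1 126.4]
(303, 140) [610.9 -94.  146. ]
(290, 180) [530.3 -75.   41.8]
knob {'point': [297.5, 138.5], 'confidence': 0.71}
screw_top {'point': [280.9, 148.8], 'confidence': 0.55}
screw_top {'point': [278.8, 173.4], 'confidence': 0.4}
panel_centre {'point': [278.9, 167.1], 'confidence': 0.63}
panel_centre {'point': [376.9, 246.1], 'confidence': 0.59}
panel_centre {'point': [138.3, 301.2], 'confidence': 0.57}
scene knob [622.7 -83.9 141.8] screw [587.7 -36.6 123.9]
```

View pics/topc.png

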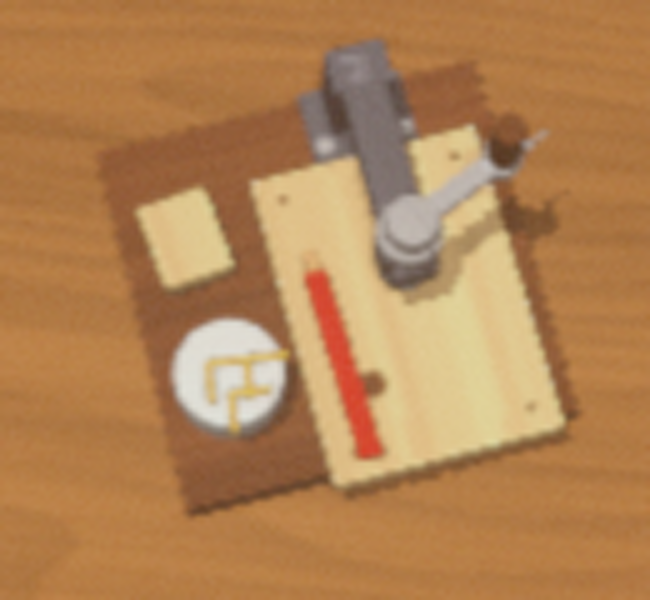

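View pics/scc.png

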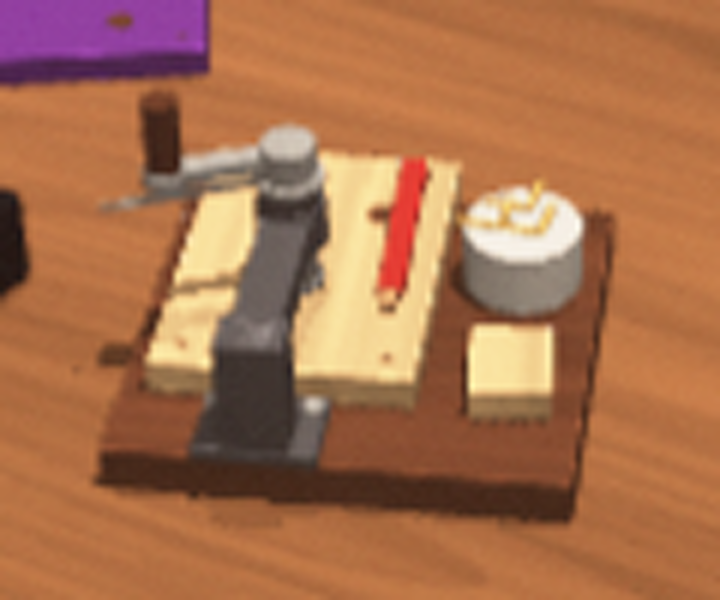

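Run:
```python
from h import *
c=robot.capture('top'); d=robot.capture('scene')
T=lambda x,y:(200+x/5-.4,110+y/5-.4); S=lambda x,y:(180+x/6-.4,180+y/6-.4)
b=[atz(c,T(*p),24)[:2] for p in [(100,157),(475,65),(580,415),(190,512)]]
print('base far-left,far-right,near-right,near-left',np.round(b,1))
bs=[atz(d,S(*p),24)[:2] for p in [(572,490),(98,458),(612,215)]]
print('scene FL, FR, NL',np.round(bs,1))
for v in (b[0]-b[3],b[1]-b[2],):print('yaw x',np.arctan2(v[1],v[0]))
v=b[0]-b[1];print('yaw y',np.arctan2(v[1],v[0])-np.pi/2)
v=bs[0]-bs[1];print('yaw y s',np.arctan2(v[1],v[0])-np.pi/2)
v=bs[0]-bs[2];print('yaw x s',np.arctan2(v[1],v[0]))
print('hub',atz(c,T(410,220),127).round(1),atz(d,S(289,138),127).round(1))
print('knob top',atz(c,T(510,127),163).round(1),atz(d,S(160,98),163).round(1))
print('tip',atz(c,T(547,133),106).round(1),atz(d,S(103,207),106).round(1))
P=[atz(c,T(*p),42)[:2] for p in [(250,180),(475,125),(567,428),(338,487)]]
print('panel top FL FR NR NL',np.round(P,1),np.mean(P,0))
```

```text
base far-left,far-right,near-right,near-left [[ 631.4  132.4]
 [ 706.3  -76.9]
 [ 505.3 -149.4]
 [ 431.6   60.9]]
scene FL, FR, NL [[635.4 135.6]
 [714.  -73.1]
 [433.1  61.9]]
yaw x 0.3438195283127629
yaw x 0.3464081864671258
yaw y 0.34378002304578503
yaw y s 0.36019226952029637
yaw x s 0.3492988004573245
hub [576.2 -43.2 127. ] [572.7 -46.  127. ]
knob top [617.6 -88.1 163. ] [615.1 -89.4 163. ]
tip [ 637.6 -112.5  106. ] [ 636.4 -113.   106. ]
panel top FL FR NR NL [[ 619.3   45. ]
 [ 663.1  -78.3]
 [ 493.2 -140.5]
 [ 449.4  -18.8]] [556.25291895 -48.16365631]
```

```bash
python3 -m jog '[[-0.309,-0.261,0,30],[-0.309,-0.261,0,30],[-0.309,-0.261,0,30],[-0.309,-0.261,0,30],[-0.309,-0.261,0,30],[-0.309,-0.261,0,30],[-0.309,-0.261,0,30],[-0.309,-0.261,0,30],[-0.309,-0.261,0,30],[-0.309,-0.261,0,30],[-0.309,-0.261,0,30]]' 0.4 60
cat > go.py <<'E'
from h import *
import sys
s=robot.observe(); M=R.from_quat(s['eef_rot']).as_matrix()
t=np.array([float(a) for a in sys.argv[1:4]])
print('t',round(s['time_s'],2),'pos',s['eef_pos'].round(1),'F',s['ft_force'].round(2),'grip',round(s['grip_width'],3),'tooly ang',round(np.arctan2(M[1,1],M[0,1]),4),'tilt',M[:,2].round(3))
print('shift mm',(M.T@(t-s['eef_pos'])).round(1))
E
python3 go.py 617 -89 235
```

```text
time_s: 2.47
eef_pos: [390.6, 241.7, 231.7]
eef_rot: [0.387, 0.922, -0.0, 0.001]
ft_force: [0.3, 1.0, 0.1]
grip_width: 0.604
t 2.47 pos [390.6 241.7 231.7] F [0.27 1.03 0.11] grip 0.604 tooly ang 0.776 tilt [ 0.002 -0.002 -1.   ]
shift mm [-394.6  -70.1   -2.2]
```

```bash
python3 -m jog '[[-0.395,-0.070,0,0.5],[-0.395,-0.070,0,0.5],[-0.395,-0.070,0,0.5],[-0.395,-0.070,0,0.5],[-0.395,-0.070,0,0.5],[-0.395,-0.070,0,0.5],[-0.395,-0.070,0,0.5],[-0.395,-0.070,0,0.5],[-0.395,-0.070,0,0.5],[-0.395,-0.070,0,0.5],[-0.395,-0.070,0,0.5],[-0.395,-0.070,0,0.5]]' 0.65 60
python3 - <<'E'
from h import *
s=robot.observe(); c=robot.capture('wrist')
cv2.imwrite('pics/w1.png',cv2.cvtColor(cv2.resize(c['frame'],None,fx=1.5,fy=1.5),cv2.COLOR_RGB2BGR))
print(s['eef_pos'].round(1),s['grip_width'])
for t,z in (('knob',143),('screw_top',127),('panel_centre',42),('needle',106)):
  for p in robot.pinpoint(t,'wrist'): print(t,np.round(p['point'],1),round(p['confidence'],2),atz(c,p['point'],z,s).round(1))
E
```

```text
time_s: 3.47
eef_pos: [616.2, -85.0, 230.8]
eef_rot: [0.39, 0.921, 0.0, -0.0]
ft_force: [-0.9, 0.5, -0.7]
grip_width: 0.351
[616.2 -85.  230.8] 0.3510257489591241
knob [252.8 203.5] 0.7 [619.8 -89.7 143. ]
knob [133.8 288.9] 0.21 [ 598.5 -233.7  143. ]
screw_top [255.4 126.6] 0.73 [577.7 -43.1 127. ]
screw_top [332.9  43. ] 0.16 [575.9  45.7 127. ]
panel_centre [  5.2 169.9] 0.94 [ 394.4 -300.6   42. ]
panel_centre [241.4 110.5] 0.61 [560.4 -47.4  42. ]
needle [254.3 125. ] 0.82 [577.5 -44.3 106. ]
```

View pics/w1.png

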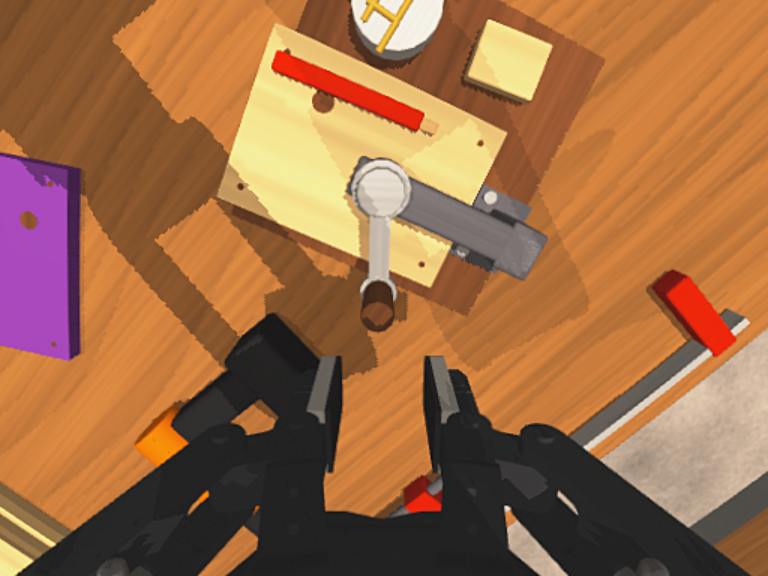

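```bash
python3 -m jog '[[-0.004,0,0.0,0],[-0.004,0,0.02,0],[-0.004,0,0.04,0],[-0.004,0,0.055,0],[-0.004,0,0.07,0],[-0.004,0,0.08,0],[-0.004,0,0.09,0],[-0.004,0,0.1,0],[-0.004,0,0.1,0],[-0.004,0,0.1,0]]' - 60
python3 - <<'E'
from h import *
s=robot.observe(); c=robot.capture('wrist')
cv2.imwrite('pics/w2.png',cv2.cvtColor(cv2.resize(c['frame'],None,fx=1.5,fy=1.5),cv2.COLOR_RGB2BGR))
print(s['eef_pos'].round(1),s['grip_width'],s['ft_force'].round(2))
E
```

```text
time_s: 4.55
eef_pos: [618.2, -87.2, 131.0]
eef_rot: [0.389, 0.921, -0.0, -0.0]
ft_force: [-0.1, 0.0, -0.1]
grip_width: 0.349
[618.2 -87.2 131. ] 0.34942998161543665 [-0.08  0.04 -0.1 ]
```

View pics/w2.png

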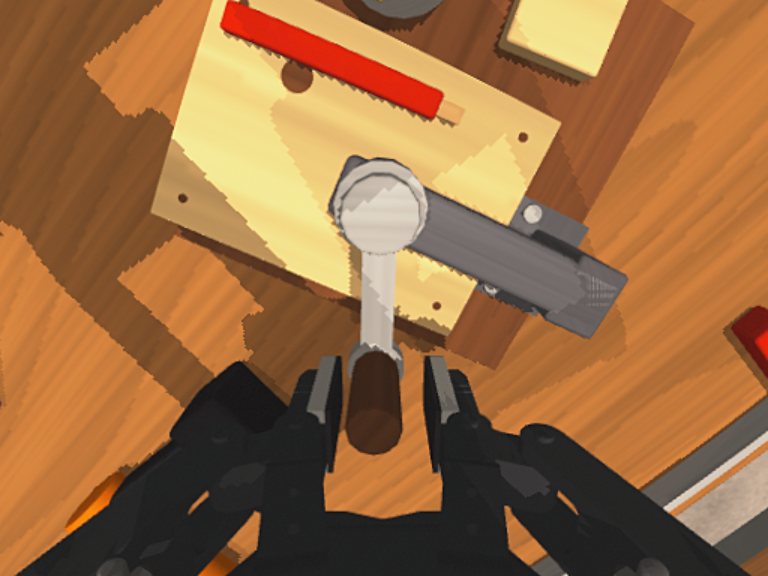

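```bash
cat > guard.py <<'E'
from h import *
import sys
s=robot.observe(); M=R.from_quat(s['eef_rot']).as_matrix(); f=M.T@s['ft_force']
print('t',round(s['time_s'],2),'pos',s['eef_pos'].round(1),'Ftool',f.round(2),'yang',round(np.degrees(np.arctan2(M[1,1],M[0,1])),2),'g',round(s['grip_width'],3))
sys.exit(1 if np.linalg.norm(f)>float(sys.argv[1]) else 0)
E
python3 -m jog '[[0,-0.002,0,0],[0,-0.004,0,0],[0,-0.004,0,0]]' >/dev/null; python3 guard.py 5 && python3 -m jog '[[0,-0.001,0,0],[0,-0.002,0,0],[0,-0.002,0,0]]' >/dev/null; python3 guard.py 5 && python3 -m jog '[[0,-0.001,0,0],[0,-0.002,0,0],[0,-0.002,0,0]]' >/dev/null; python3 guard.py 5 && python3 -m jog '[[0,-0.001,0,0],[0,-0.002,0,0],[0,-0.002,0,0]]' >/dev/null; python3 guard.py 5
```

```text
t 4.85 pos [615.6 -90.5 132. ] Ftool [-0.1   0.81 -0.54] yang 44.2 g 0.349
t 5.1 pos [614.  -91.7 131.5] Ftool [ 0.33 -0.19 -0.2 ] yang 44.21 g 0.349
t 5.35 pos [612.4 -93.  131.3] Ftool [-0.19  0.18 -0.45] yang 44.21 g 0.35
t 5.6 pos [611.5 -94.1 131.4] Ftool [-0.03  2.95  0.42] yang 44.2 g 0.355
```

```bash
python3 -m jog '[[0.0001,-0.0026,0,2.5],[0.0002,-0.0052,0,5]]' >/dev/null; python3 guard.py 9 && python3 -m jog '[[0.0001,-0.0026,0,2.5],[0.0002,-0.0052,0,5]]' >/dev/null; python3 guard.py 9 && python3 -m jog '[[0.0001,-0.0026,0,2.5],[0.0002,-0.0052,0,5],[0.0002,-0.0052,0,5],[0.0002,-0.0052,0,5]]' >/dev/null; python3 guard.py 9
```

```text
t 5.77 pos [607.4 -97.1 131.2] Ftool [ 1.61  2.04 -0.11] yang 39.11 g 0.35
t 5.93 pos [ 603.3 -100.3  131.3] Ftool [ 1.79  2.24 -0.11] yang 34.09 g 0.349
t 6.27 pos [ 598.9 -103.5  131.4] Ftool [ 1.02  1.85 -0.25] yang 29.28 g 0.35
```

```bash
J='python3 guard.py 7'; python3 -m jog '[[0,-0.0008,0,0.8],[0.00003,-0.0016,0,1.5],[0.00003,-0.0016,0,1.5]]' >/dev/null; $J && python3 -m jog '[[0,-0.0008,0,0.8],[0.00003,-0.0016,0,1.5],[0.00003,-0.0016,0,1.5]]' >/dev/null; $J && python3 -m jog '[[0,-0.0008,0,0.8],[0.00003,-0.0016,0,1.5],[0.00003,-0.0016,0,1.5]]' >/dev/null; $J && python3 -m jog '[[0,-0.0008,0,0.8],[0.00003,-0.0016,0,1.5],[0.00003,-0.0016,0,1.5]]' >/dev/null; $J && python3 -m jog '[[0,-0.0008,0,0.8],[0.00003,-0.0016,0,1.5],[0.00003,-0.0016,0,1.5]]' >/dev/null; $J && python3 -m jog '[[0,-0.0008,0,0.8],[0.00003,-0.0016,0,1.5],[0.00003,-0.0016,0,1.5]]' >/dev/null; $J && echo ok
python3 - <<'E'
from h import *
c=robot.capture('wrist')
cv2.imwrite('pics/w3.png',cv2.cvtColor(cv2.resize(c['frame'],None,fx=1.5,fy=1.5),cv2.COLOR_RGB2BGR))
E
```

```text
t 6.52 pos [ 597.6 -104.1  131.4] Ftool [ 2.53  3.42 -0.49] yang 27.68 g 0.349
t 6.77 pos [ 596.2 -104.8  131.3] Ftool [3.26 4.55 0.63] yang 26.14 g 0.351
t 7.02 pos [ 595.1 -105.4  131.5] Ftool [2.95 5.96 0.88] yang 24.64 g 0.347
t 7.27 pos [ 594.  -105.9  131.5] Ftool [3.73 5.93 1.48] yang 23.13 g 0.355
t 7.27 pos [ 594.  -105.9  131.5] Ftool [3.73 5.93 1.48] yang 23.13 g 0.355
t 7.27 pos [ 594.  -105.9  131.5] Ftool [3.73 5.93 1.48] yang 23.13 g 0.355
```

View pics/w3.png

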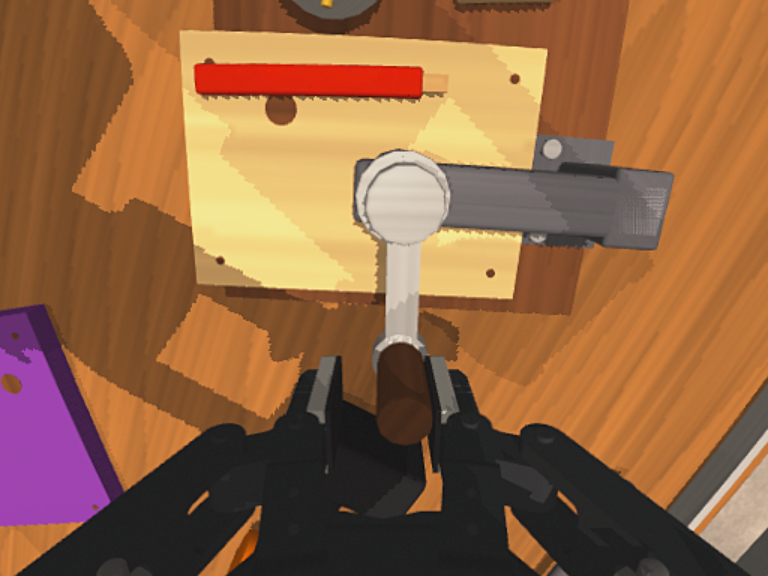

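```bash
J='python3 guard.py 9.5'; python3 -m jog '[[0.0005,-0.0005,0,0.5],[0.0005,-0.001,0,1],[0.0005,-0.001,0,1]]' >/dev/null; $J && python3 -m jog '[[0.0005,-0.0005,0,0.5],[0.0005,-0.001,0,1],[0.0005,-0.001,0,1]]' >/dev/null; $J && python3 -m jog '[[0.0005,-0.0005,0,0.5],[0.0005,-0.001,0,1],[0.0005,-0.001,0,1]]' >/dev/null; $J && python3 -m jog '[[0.0005,-0.0005,0,0.5],[0.0005,-0.001,0,1],[0.0005,-0.001,0,1]]' >/dev/null; $J && echo ok
```

```text
t 7.57 pos [ 593.3 -106.   131.6] Ftool [3.12 7.49 2.05] yang 22.15 g 0.35
t 7.82 pos [ 592.6 -106.   131.7] Ftool [3.39 6.83 1.93] yang 21.15 g 0.345
t 8.07 pos [ 591.9 -106.   131.9] Ftool [2.47 8.77 2.15] yang 20.15 g 0.348
t 8.32 pos [ 591.1 -106.   131.9] Ftool [1.61 7.89 2.82] yang 19.14 g 0.357
ok
```

```bash
python3 - <<'E'
from h import *
c=robot.capture('wrist')
cv2.imwrite('pics/w4.png',cv2.cvtColor(cv2.resize(c['frame'][80:310,160:360],None,fx=3,fy=2.6),cv2.COLOR_RGB2BGR))
E
J='python3 guard.py 11'; python3 -m jog '[[0.0003,-0.0005,0.0001,0.5],[0.0003,-0.001,0.0003,1],[0.0003,-0.001,0.0003,1]]' >/dev/null; $J && python3 -m jog '[[0.0003,-0.0005,0.0001,0.5],[0.0003,-0.001,0.0003,1],[0.0003,-0.001,0.0003,1]]' >/dev/null; $J && python3 -m jog '[[0.0003,-0.0005,0.0001,0.5],[0.0003,-0.001,0.0003,1],[0.0003,-0.001,0.0003,1]]' >/dev/null; $J &&  echo ok
```

```text
t 8.62 pos [ 590.5 -106.2  131.8] Ftool [2.27 8.21 1.11] yang 18.14 g 0.35
t 8.87 pos [ 589.8 -106.2  131.7] Ftool [2.21 9.16 1.74] yang 17.14 g 0.349
t 9.12 pos [ 589.1 -106.3  131.6] Ftool [ 2.81 10.01  0.43] yang 16.14 g 0.356
ok
```

View pics/w4.png

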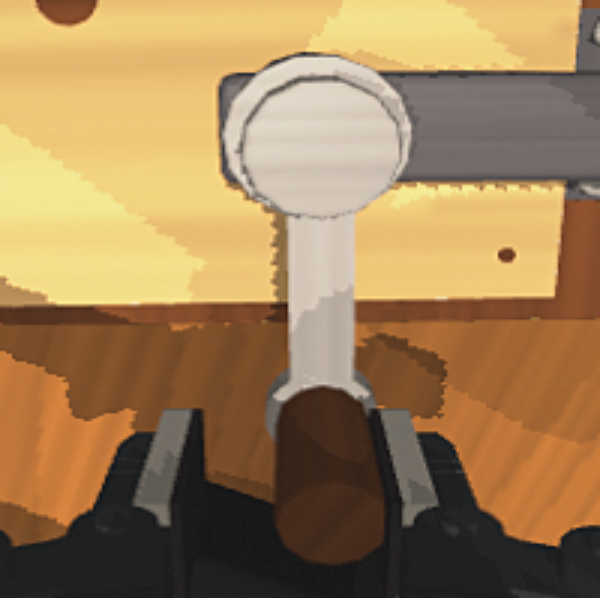

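Run:
```python
from h import *
s=robot.observe();c=robot.capture('wrist')
cv2.imwrite('pics/w5.png',cv2.cvtColor(cv2.resize(c['frame'][80:310,160:360],None,fx=3,fy=2.6),cv2.COLOR_RGB2BGR))
np.savez('w5.npz',**{k:s[k] for k in('eef_pos','eef_rot')})
print('depth knob top',c['depth'][270:290:5,262:280:4])
def ang(p,y,hub,kn):
    st=dict(eef_pos=np.array(p),eef_rot=R.from_matrix(np.array([[np.sin(y),np.cos(y),0],[-np.cos(y),np.sin(y),0],[0,0,1.]])@np.diag([-1,1,-1])).as_quat())
    h=atz(c,hub,125,st);k=atz(c,kn,161,st);v=k-h
    print(h.round(1),k.round(1),np.hypot(*v[:2]).round(1),np.degrees(np.arctan2(v[1],v[0])).round(2))
ang([618.2,-87.2,131],np.radians(44.2),(380/1.5,213/1.5),(374/1.5,430/1.5))
ang([594,-105.9,131.5],np.radians(23.13),(404/1.5,203/1.5),(404/1.5,421/1.5))
ang([591.1,-106,131.9],np.radians(19.14),(160+327/3,80+150/2.6),(160+330/3,80+520/2.6))
```

```text
depth knob top [[130.01883 129.79243 129.43747 128.25316 129.87202]
 [130.76147 129.61171 130.49126 130.6384  129.84552]
 [130.41556 130.55965 130.26968 131.1351  130.87059]
 [130.7066  132.21436 131.5656  132.23112 131.08594]]
[576.8 -44.3 125. ] [618.6 -89.8 161. ] 61.8 -47.47
[577.1 -44.7 125. ] [ 600.9 -102.1  161. ] 62.2 -67.5
[578.8 -45.  125. ] [ 598.5 -102.5  161. ] 60.8 -71.07
```

View pics/w5.png

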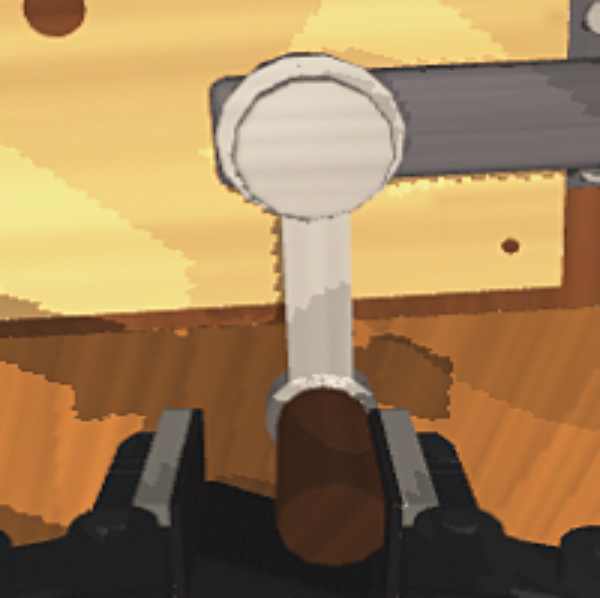

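```bash
python3 - <<'E'
from h import *
d=robot.capture('scene'); g=d['frame'][170:260,170:280]
cv2.imwrite('pics/s5.png',cv2.cvtColor(cv2.resize(g,None,fx=6,fy=6,interpolation=cv2.INTER_CUBIC),cv2.COLOR_RGB2BGR))
for t in('needle','knob'): print(robot.pinpoint(t,'scene'))
s=robot.observe();print(s['ft_force'].round(2),s['torque'].round(3))
E
python3 guard.py 9
```

```text
[{'point': [230.9, 208.4], 'confidence': 0.82}]
[{'point': [209.4, 195.5], 'confidence': 0.72}, {'point': [245.8, 219.0], 'confidence': 0.41}]
[ 8.93  4.57 -1.02] [ 7.940e-01 -1.513e+00  1.000e-03]
t 9.32 pos [ 589.2 -106.3  131.6] Ftool [1.91 9.84 1.08] yang 16.16 g 0.348
```

View pics/s5.png

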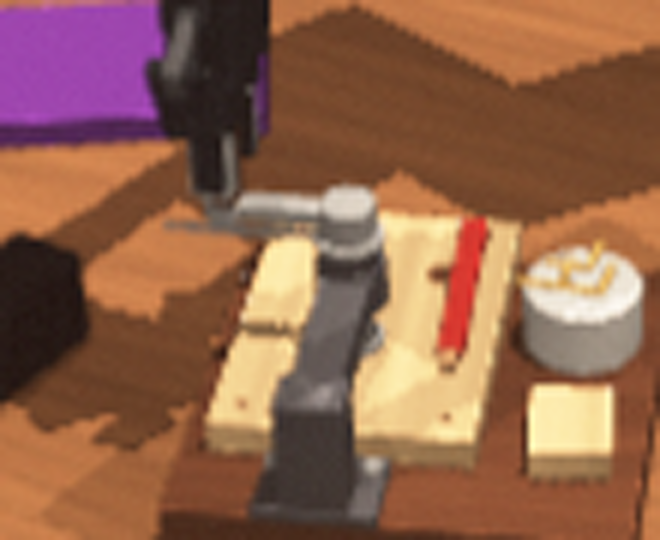

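```bash
python3 - <<'E'
from h import *
s=robot.observe();c=robot.capture('wrist');d=robot.capture('scene')
h=atz(c,(160+318/3,80+150/2.6),124,s);k=atz(c,(160+331/3,80+520/2.6),160,s);v=k-h
print(h.round(1),k.round(1),np.hypot(*v[:2]).round(1),np.degrees(np.arctan2(v[1],v[0])).round(2))
t=atz(d,(170+165/6-.4,170+225/6-.4),103.5); hs=atz(d,(170+347/6-.4,170+200/6-.4),124);print(t.round(1),hs.round(1))
for a in(hs,): v=t-a; print(np.hypot(*v[:2]),np.degrees(np.arctan2(v[1],v[0])))
# initial, scene
t=atz(d,(180+103/6-.4,180+207/6-.4),106); hs=atz(d,(180+289/6-.4,180+138/6-.4),127);v=t-hs;print(t,hs,np.degrees(np.arctan2(v[1],v[0])))
E
python3 guard.py 9
```

```text
[578.6 -45.2 124. ] [ 596.9 -103.7  160. ] 61.2 -72.66
[ 603.8 -133.4  103.5] [570.9 -48.3 124. ]
91.21618539549188 -68.85879367233493
[ 636.36297735 -112.97034512  106.        ] [572.68437282 -45.99312113 127.        ] -46.44621817206763
t 9.42 pos [ 589.1 -106.3  131.6] Ftool [2.52 9.3  0.81] yang 16.17 g 0.349
```

```bash
J='python3 guard.py 12.3'; python3 -m jog '[[0.0001,-0.0007,0.0001,0.6],[0.0001,-0.0007,0.0001,0.6]]' >/dev/null; $J && python3 -m jog '[[0.0001,-0.0007,0.0001,0.6],[0.0001,-0.0007,0.0001,0.6]]' >/dev/null; $J && python3 -m jog '[[0.0001,-0.0007,0.0001,0.6],[0.0001,-0.0007,0.0001,0.6]]' >/dev/null; $J &&  python3 -m jog '[[0.0001,-0.0007,0.0001,0.6],[0.0001,-0.0007,0.0001,0.6]]' >/dev/null; $J
```

```text
t 9.58 pos [ 588.6 -106.4  131.6] Ftool [2.66 9.14 0.38] yang 15.54 g 0.35
t 9.75 pos [ 588.1 -106.5  131.5] Ftool [ 1.88 10.61  0.32] yang 14.93 g 0.351
t 9.92 pos [ 587.6 -106.6  131.5] Ftool [ 3.01 10.04  0.42] yang 14.33 g 0.353
t 10.08 pos [ 587.1 -106.6  131.5] Ftool [ 2.27 11.16  0.31] yang 13.73 g 0.35
```

```bash
python3 - <<'E'
from h import *
s=robot.observe();c=robot.capture('wrist');d=robot.capture('scene')
a=cv2.resize(c['frame'][80:310,160:360],None,fx=2.6,fy=2.6);b=cv2.resize(d['frame'][190:230,185:245],None,fx=4,fy=4,interpolation=cv2.INTER_CUBIC)
o=np.zeros((598,770,3),np.uint8);o[:a.shape[0],:520]=a;o[:160,525:765]=b
cv2.imwrite('pics/w6.png',cv2.cvtColor(o,cv2.COLOR_RGB2BGR))
print(s['eef_pos'],s['ft_force'])
E
python3 guard.py 9
```

```text
[ 587.07702837 -106.64687178  131.49499787] [10.30869789  4.85450995 -0.22460182]
t 10.18 pos [ 587.1 -106.6  131.5] Ftool [ 2.9  10.94  0.17] yang 13.76 g 0.349
```

View pics/w6.png

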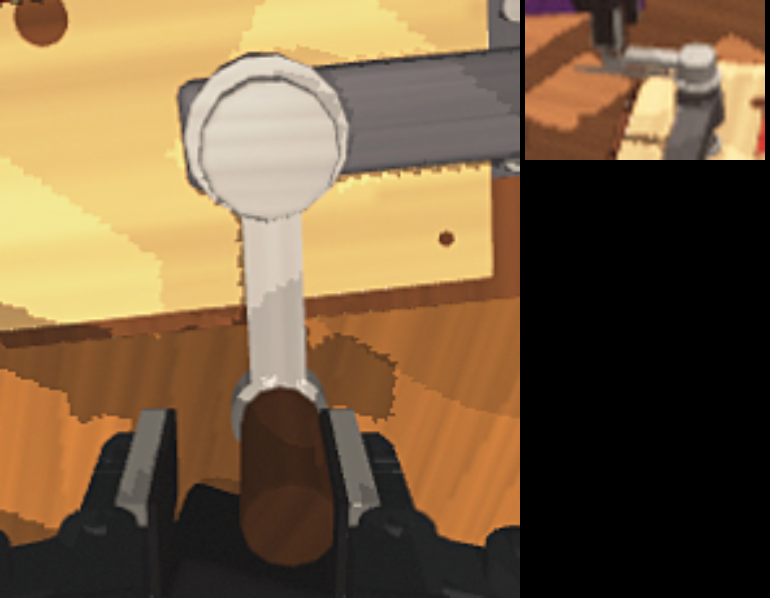

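```bash
J='python3 guard.py 12.6'; python3 -m jog '[[0.0001,-0.0006,0,0],[0.0001,-0.0006,0,0]]' >/dev/null; $J && python3 -m jog '[[0.0001,-0.0006,0,0],[0.0001,-0.0006,0,0]]' >/dev/null; $J && python3 -m jog '[[0.0001,-0.0006,0,0],[0.0001,-0.0006,0,0]]' >/dev/null; $J && python3 -m jog '[[0.0001,-0.0006,0,0],[0.0001,-0.0006,0,0]]' >/dev/null; $J
```

```text
t 10.35 pos [ 586.7 -106.7  131.6] Ftool [ 2.58 11.87  1.59] yang 13.76 g 0.35
t 10.52 pos [ 586.4 -106.9  131.7] Ftool [ 1.72 11.98  0.78] yang 13.76 g 0.354
t 10.68 pos [ 585.9 -107.   131.7] Ftool [ 2.14 11.54  1.18] yang 13.76 g 0.351
t 10.85 pos [ 585.5 -107.1  131.8] Ftool [ 2.3  12.66  1.63] yang 13.76 g 0.353
```

```bash
python3 - <<'E'
from h import *
s=robot.observe();c=robot.capture('wrist')
cv2.imwrite('pics/w7.png',cv2.cvtColor(cv2.resize(c['frame'],None,fx=1.5,fy=1.5),cv2.COLOR_RGB2BGR))
print(s['eef_pos'],s['ft_force'])
for n in ('knob','screw_top','needle'):
  for p in robot.pinpoint(n,'wrist')[:1]: print(n,p, atz(c,p['point'],{'knob':140.5,'screw_top':124,'needle':103}[n],s).round(1))
E
python3 guard.py 9
```

```text
[ 585.54522509 -107.10401777  131.75602458] [11.76273623  5.23942976 -1.51515897]
needle {'point': [266.7, 129.2], 'confidence': 0.68} [578.5 -43.4 103. ]
t 11.05 pos [ 585.6 -107.1  131.7] Ftool [ 1.87 12.12  1.29] yang 13.76 g 0.35
```

View pics/w7.png

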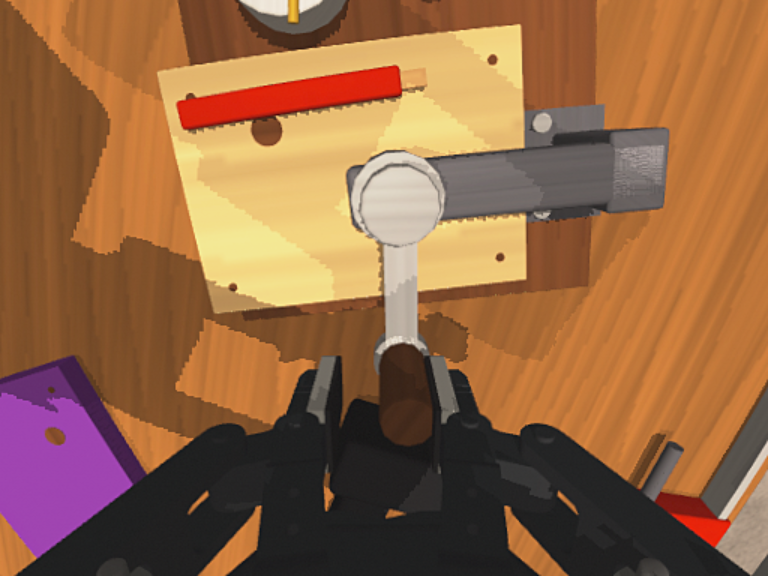

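Run:
```python
from h import *
d=robot.capture('scene')
cv2.imwrite('pics/s7.png',cv2.cvtColor(cv2.resize(d['frame'][190:225,185:245],None,fx=12,fy=12,interpolation=cv2.INTER_CUBIC),cv2.COLOR_RGB2BGR))
t=d['frame'][200:214,190:222].astype(int).sum(2)
print(t)
for a in range(-64,-90,-4):
    print(a,proj(d,[577+92*np.cos(np.radians(a))-3,-45+92*np.sin(np.radians(a))-2,103]).round(1))
```

```text
[[353 267 228 232 236 239 227 235 238 238 229 241 186 137 102 104 102 182
  305 223 188 222 230 229 226 227 229 226 219 223 225 225]
 [265 226 232 228 232 230 225 233 228 234 232 224 233 246 234 238 205 266
  301 189 197 349 376 372 336 281 282 276 241 227 230 229]
 [230 234 228 230 229 226 226 235 232 227 230 223 237 258 283 266 210 253
  225 153 243 470 511 510 487 461 446 461 484 492 429 418]
 [233 238 236 236 230 231 237 238 236 314 343 333 262 228 258 236 193 181
  165 335 372 500 519 518 542 545 544 543 580 621 592 589]
 [222 229 230 229 230 240 231 319 348 404 416 418 359 342 273 279 269 249
  252 391 377 391 411 402 432 440 457 464 465 546 588 594]
 [235 231 223 228 229 302 329 381 403 396 411 401 410 412 353 298 297 295
  301 319 294 299 300 307 305 302 334 338 330 391 436 446]
 [231 239 234 229 307 379 400 381 353 337 353 337 355 362 332 307 288 292
  288 288 268 255 277 275 276 303 341 340 327 295 290 311]
 [236 237 239 305 392 405 407 389 372 365 348 324 313 303 297 317 299 288
  287 281 269 269 263 268 262 289 335 339 322 280 275 396]
 [235 231 309 391 406 404 406 405 39
[... 188 characters left out ...]
 333 268 300 365 545 572 578 568 507 482]
 [399 421 418 412 415 410 402 408 405 408 398 398 404 395 403 402 399 396
  396 390 385 350 328 228 326 556 643 654 663 659 632 618]
 [406 412 415 416 418 412 411 408 410 405 392 405 398 396 393 399 396 400
  396 402 397 293 216 186 525 642 657 656 659 655 648 642]
 [393 399 393 396 408 411 416 419 412 410 407 405 404 395 396 395 386 390
  398 336 313 216 158 352 630 656 656 659 657 654 643 644]
 [391 391 393 393 392 395 398 398 412 406 411 409 407 411 400 399 395 394
  329 246 207 170 151 495 640 656 657 661 657 649 641 646]]
-64 [196.2 209.4]
-68 [196.6 208.2]
-72 [197.1 206.9]
-76 [197.7 205.7]
-80 [198.5 204.5]
-84 [199.4 203.3]
-88 [200.4 202.1]
```

View pics/s7.png

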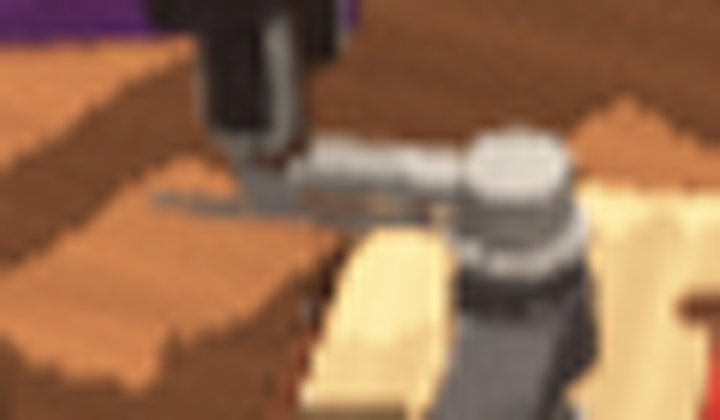

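```bash
J='python3 guard.py 99'; python3 -m jog '[[0,0.002,0,0],[0,0.002,0,0],[0,0.002,0,0]]' >/dev/null; $J;  python3 -m jog '[[0,0.003,0,0],[0,0.003,0,0],[0,0.003,0,0]]' >/dev/null; $J; python3 -m jog '[[0,0.004,0,0],[0,0.004,0,0],[0,0.004,0,0],[0,0.004,0,0],[0,0.004,0,0]]' >/dev/null; $J; python3 -c "
from h import *
c=robot.capture('wrist')
cv2.imwrite('pics/w8.png',cv2.cvtColor(cv2.resize(c['frame'],None,fx=1.5,fy=1.5),cv2.COLOR_RGB2BGR))"
```

```text
t 11.35 pos [ 586.5 -106.9  131.5] Ftool [ 1.4  10.63  0.19] yang 13.77 g 0.347
t 11.6 pos [ 588.4 -106.1  131.3] Ftool [ 1.26  7.85 -1.39] yang 13.78 g 0.35
t 12.02 pos [ 591.2 -105.   131.1] Ftool [ 2.27  5.86 -1.83] yang 13.78 g 0.346
```

View pics/w8.png

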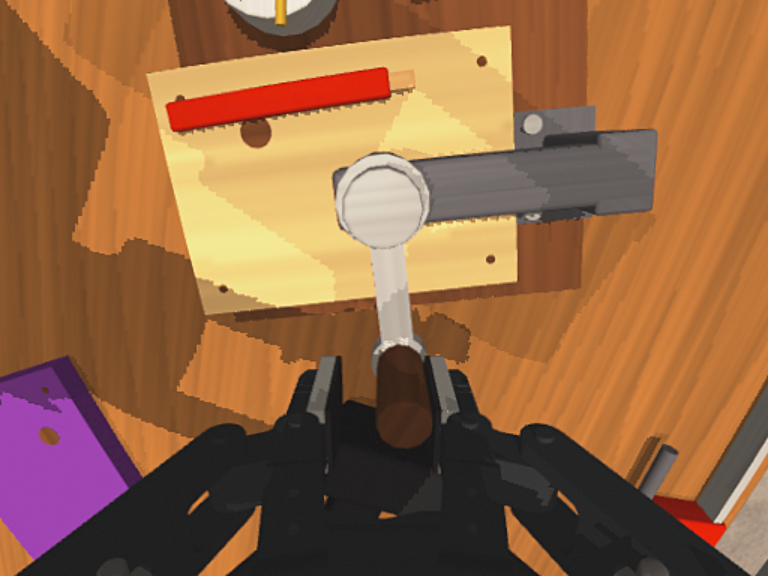

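```bash
python3 - <<'E'
from h import *
d=robot.capture('scene')
cv2.imwrite('pics/s8.png',cv2.cvtColor(cv2.resize(d['frame'][190:225,185:245],None,fx=12,fy=12,interpolation=cv2.INTER_CUBIC),cv2.COLOR_RGB2BGR))
E
python3 guard.py 99
```

```text
t 12.12 pos [ 591.2 -105.   131.1] Ftool [ 1.7   6.37 -1.85] yang 13.78 g 0.347
```

View pics/s8.png

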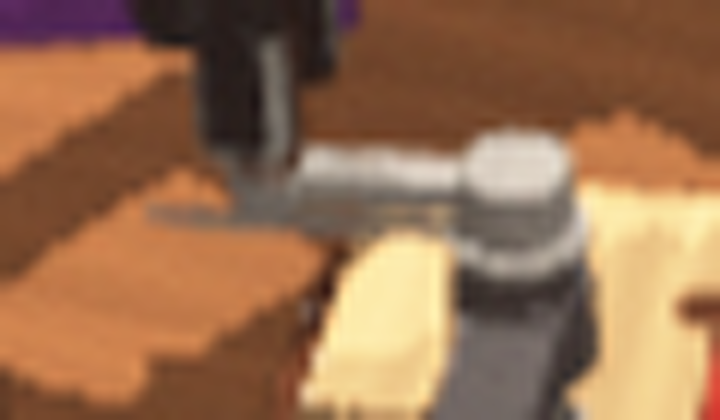

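```bash
J='python3 guard.py 13.5'; python3 -m jog '[[0,-0.003,0,0],[0,-0.006,0,0],[0,-0.009,0,0],[0,-0.009,0,0]]' >/dev/null; $J && python3 -m jog '[[0,-0.0006,0,0.5],[0,-0.0006,0,0.5]]' >/dev/null; $J && python3 -m jog '[[0,-0.0006,0,0.5],[0,-0.0006,0,0.5]]' >/dev/null; $J && python3 -m jog '[[0,-0.0006,0,0.5],[0,-0.0006,0,0.5]]' >/dev/null; $J && python3 -m jog '[[0,-0.0006,0,0.5],[0,-0.0006,0,0.5]]' >/dev/null; $J
```

```text
t 12.45 pos [ 585.1 -107.3  131.8] Ftool [ 1.62 12.58  1.35] yang 13.75 g 0.349
t 12.62 pos [ 584.9 -107.3  131.7] Ftool [ 2.47 13.85  1.53] yang 13.23 g 0.351
t 12.62 pos [ 584.9 -107.3  131.7] Ftool [ 2.47 13.85  1.53] yang 13.23 g 0.351
t 12.62 pos [ 584.9 -107.3  131.7] Ftool [ 2.47 13.85  1.53] yang 13.23 g 0.351
t 12.62 pos [ 584.9 -107.3  131.7] Ftool [ 2.47 13.85  1.53] yang 13.23 g 0.351
```

```bash
J='python3 guard.py 15'; python3 -m jog '[[0,0,0,0],[0,0,0,0]]' >/dev/null; $J && python3 -m jog '[[0,-0.0004,0,0],[0,-0.0004,0,0]]' >/dev/null; $J && python3 -m jog '[[0,-0.0004,0,0],[0,-0.0004,0,0]]' >/dev/null; $J
```

```text
t 12.78 pos [ 584.9 -107.3  131.7] Ftool [ 2.   12.65  1.6 ] yang 13.26 g 0.355
t 12.95 pos [ 584.7 -107.3  131.7] Ftool [ 2.55 13.62  1.26] yang 13.26 g 0.352
t 13.12 pos [ 584.5 -107.4  131.8] Ftool [ 1.52 13.02  1.25] yang 13.25 g 0.354
```

```bash
cat > avg.py <<'E'
from h import *
import sys
F=[];P=[]
for i in range(int(sys.argv[1])):
    robot.capture('scene'); s=robot.observe(); M=R.from_quat(s['eef_rot']).as_matrix(); F.append(M.T@s['ft_force']);P.append(s['eef_pos'])
F=np.array(F);P=np.array(P)
print('t',round(s['time_s'],2),'pos',P.mean(0).round(2),'F',F.mean(0).round(2),'sd',F.std(0).round(2),'along -y',round(-(M.T@P.mean(0))[1],2),'P-drift',(P[-1]-P[0]).round(2))
E
python3 avg.py 8; python3 -m jog '[[0,-0.0005,0,0],[0,-0.001,0,0],[0,-0.001,0,0]]' >/dev/null; python3 avg.py 8
```

```text
t 13.52 pos [ 584.53 -107.41  131.79] F [ 2.33 13.42  1.14] sd [0.54 0.43 0.65] along -y -545.7 P-drift [ 0.01 -0.   -0.01]
t 14.17 pos [ 583.82 -107.65  131.84] F [ 2.37 14.13  1.72] sd [0.32 0.35 0.56] along -y -545.01 P-drift [-0.01 -0.01 -0.02]
```

Run:
```python
from h import *
s=robot.observe();c=robot.capture('wrist')
for a in(-74,-76,-78):
  for r in(70,92): print(a,r,(proj(c,[578.5+r*np.cos(np.radians(a)),-45+r*np.sin(np.radians(a)),102.5],s)).round(1))
cv2.imwrite('pics/w9.png',cv2.cvtColor(cv2.resize(c['frame'][120:330,200:340],None,fx=4,fy=2.8,interpolation=cv2.INTER_CUBIC),cv2.COLOR_RGB2BGR))
```

```text
-74 70 [271.6 237.9]
-74 92 [272.5 266.2]
-76 70 [267.9 238. ]
-76 92 [267.8 266.3]
-78 70 [264.3 238. ]
-78 92 [263.2 266.4]
```

View pics/w9.png

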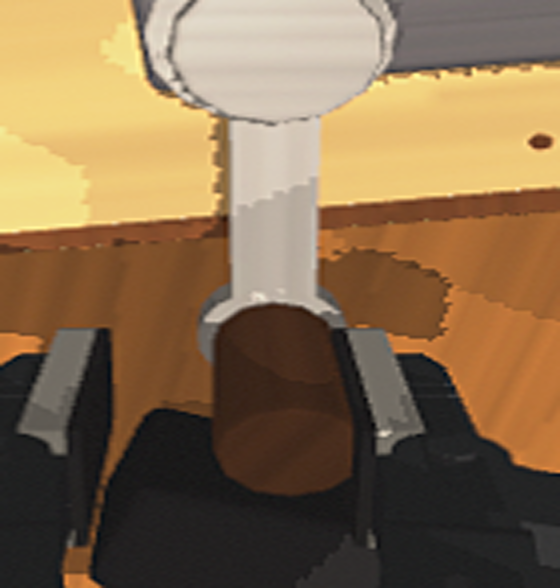

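```bash
python3 -m jog '[[0,-0.0005,0,0],[0,-0.001,0,0.6],[0,-0.001,0,0.6]]' >/dev/null; python3 avg.py 5; python3 guard.py 15.2 && python3 -m jog '[[0,-0.0005,0,0],[0,-0.001,0,0.6],[0,-0.001,0,0.6]]' >/dev/null; python3 avg.py 5;python3 guard.py 15
```

```text
t 14.72 pos [ 583.01 -107.8   131.85] F [ 2.46 14.59  1.97] sd [0.32 0.42 0.53] along -y -546.72 P-drift [ 0.01 -0.   -0.  ]
t 14.72 pos [ 583.  -107.8  131.8] Ftool [ 2.78 14.17  1.21] yang 12.65 g 0.352
t 15.22 pos [ 582.19 -107.92  131.86] F [ 2.7  15.08  1.9 ] sd [0.23 0.24 0.26] along -y -548.35 P-drift [-0.02 -0.01 -0.01]
t 15.22 pos [ 582.2 -107.9  131.9] Ftool [ 2.98 14.99  2.23] yang 12.05 g 0.348
```

Run:
```python
from h import *
c=robot.capture('top'); d=robot.capture('scene')
a=cv2.resize(c['frame'][110:200,250:340],None,fx=4,fy=4,interpolation=cv2.INTER_CUBIC)
b=cv2.resize(d['frame'][190:225,185:245],None,fx=6,fy=6,interpolation=cv2.INTER_CUBIC)
o=np.zeros((360,730,3),np.uint8);o[:,:360]=a;o[:210,365:725]=b
cv2.imwrite('pics/t9.png',cv2.cvtColor(o,cv2.COLOR_RGB2BGR))
```

```text
(no output)
```

View pics/t9.png

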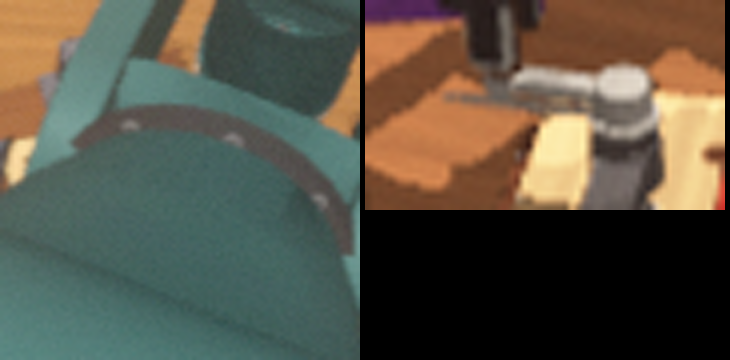

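```bash
cat > ndl.py <<'E'
from h import *
def cents(f,tag):   # f RGB crop rows190: cols185:
    f=f.astype(float); sat=f[...,0]-f[...,2]
    out=[]
    for col in range(199,204):
        s=sat[12:22,col-185]; base=np.median(np.r_[s[:2],s[-2:]])
        # fractional greyness against local wood
        wood=np.interp(np.arange(10),[0,9],[s[:2].mean(),s[-2:].mean()])
        w=np.clip(wood-s,0,None); w[w<8]=0
        out.append((190+12+(w*np.arange(10)).sum()/max(w.sum(),1e-6)).round(2))
    print(tag,out)
if __name__=='__main__':
    for n,k in(('s7',12),('s8',12)):
        g=cv2.cvtColor(cv2.imread(f'pics/{n}.png'),cv2.COLOR_BGR2RGB); cents(cv2.resize(g,(60,35),interpolation=cv2.INTER_AREA),n)
    F=np.mean([robot.capture('scene')['frame'].astype(float) for _ in range(4)],0)
    cents(F[190:225,185:245],'now')
    np.set_printoptions(linewidth=200)
    print((F[...,0]-F[...,2])[200:213,194:206].astype(int))
E
python3 ndl.py
```

```text
s7 [np.float64(205.66), np.float64(205.6), np.float64(206.03), np.float64(206.32), np.float64(206.48)]
s8 [np.float64(207.56), np.float64(207.59), np.float64(207.6), np.float64(206.83), np.float64(206.71)]
now [np.float64(205.2), np.float64(205.34), np.float64(205.41), np.float64(205.42), np.float64(206.26)]
[[ 72  73  73  72  73  72  72  73  49  28  15  14]
 [ 71  71  72  70  72  71  70  71  67  53  36  25]
 [ 72  72  71  71  71  99 104  80  69  70  51  27]
 [ 73  74  73  73 101 121 124 112 105  81  49  23]
 [ 72  74  74 101 124 127 126 127 126 112  87  32]
 [ 70  95 102 110  88  81  88  84  88  90  87  46]
 [ 98 118 122 114  78  63  70  43  41  35  42  34]
 [119 123 123 122 114 110 110  95  88  79  77  67]
 [124 124 123 123 123 123 123 121 122 121 119 110]
 [124 124 123 124 123 123 123 122 123 124 122 120]
 [127 125 124 123 123 124 122 121 123 122 122 122]
 [128 128 126 124 124 123 123 120 121 120 120 122]
 [125 126 127 125 125 125 124 123 121 122 119 121]]
```

```bash
python3 - <<'E'
from h import *
c=robot.capture('wrist');s=robot.observe()
def ang(p,y,hub,kn,dz):
    y=np.radians(y)
    st=dict(eef_pos=np.array(p),eef_rot=R.from_matrix(np.array([[-np.sin(y),np.cos(y),0],[np.cos(y),np.sin(y),0],[0,0,-1.]])).as_quat())
    h=atz(c,hub,127-dz,st);k=atz(c,kn,163-dz,st);v=k-h
    print(h.round(1),k.round(1),np.hypot(*v[:2]).round(1),np.degrees(np.arctan2(v[1],v[0])).round(2))
ang([618.2,-87.2,131],44.2,(380/1.5,213/1.5),(374/1.5,430/1.5),0)
ang([594,-105.9,131.5],23.13,(404/1.5,203/1.5),(404/1.5,421/1.5),2.5)
ang([591.1,-106,131.9],19.14,(160+327/3,80+150/2.6),(160+330/3,80+520/2.6),3)
ang([589.1,-106.3,131.6],16.16,(160+318/3,80+150/2.6),(160+331/3,80+520/2.6),3)
ang([587.1,-106.6,131.5],13.76,(160+270/2.6,80+147/2.6),(160+287/2.6,80+525/2.6),3)
ang([585.5,-107.1,131.8],13.76,(400/1.5,203/1.5),(406/1.5,423/1.5),3)
ang([591.2,-105,131.1],13.76,(382/1.5,207/1.5),(405/1.5,424/1.5),3)
ang([583.8,-107.6,131.8],13.25,(200+275/4,120+50/2.8),(200+285/4,120+452/2.8),3)
cv2.imwrite('pics/w10.png',cv2.cvtColor(cv2.resize(c['frame'],None,fx=1.5,fy=1.5),cv2.COLOR_RGB2BGR))
E
python3 avg.py 3
```

```text
[576.6 -44.  127. ] [617.5 -88.7 163. ] 60.6 -47.48
[577.1 -44.7 124.5] [ 601.  -102.4  160.5] 62.5 -67.5
[578.8 -45.  124. ] [ 598.7 -103.1  160. ] 61.4 -71.06
[578.5 -45.2 124. ] [ 596.9 -103.6  160. ] 61.2 -72.44
[577.8 -44.8 124. ] [ 595.3 -105.2  160. ] 62.9 -73.82
[577.5 -44.3 124. ] [ 593.9 -105.9  160. ] 63.7 -75.03
[577.5 -45.  124. ] [ 599.3 -103.7  160. ] 62.7 -69.64
[577.7 -45.8 124. ] [ 592.4 -106.1  160. ] 62.1 -76.27
t 15.72 pos [ 582.21 -107.91  131.86] F [ 3.24 15.04  2.5 ] sd [0.28 0.14 0.42] along -y -548.38 P-drift [ 0.03 -0.01  0.01]
```

View pics/w10.png

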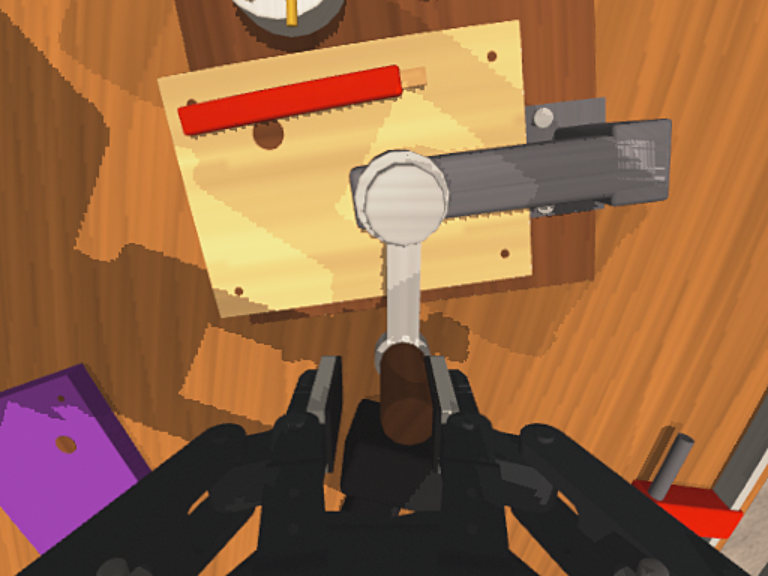

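Run:
```python
from h import *
s=robot.observe();p=s['eef_pos'];F=s['ft_force'];print(s['tau'].round(3),F.round(2),s['torque'].round(3),s['qpos'].round(4))
print('Mz by F',(p[0]*F[1]-p[1]*F[0])/1000)
print('Mz about base if knob contact',)
```

```text
[-5.1670e+00 -5.3722e+01 -1.6227e+01 -3.1460e+00  4.1660e+00  1.6000e-02] [14.34  6.01 -2.6 ] [ 1.024 -2.35   0.005] [-0.3017  0.4458  1.6466  0.0032  1.0372 -0.5136]
Mz by F 5.044258860377559
Mz about base if knob contact
```

```bash
python3 - <<'E'
from h import *
d=robot.capture('scene')
np.set_printoptions(linewidth=200)
f=cv2.cvtColor(cv2.imread('pics/scene0.png'),cv2.COLOR_BGR2RGB).astype(int)
print((f[...,0]-f[...,2])[205:220,193:212])
for ctr in([577,-44.5],[575.5,-45.5]):
  for z in (106,103):
    print(ctr,z,[(a,proj(d,[ctr[0]+92*np.cos(np.radians(a)),ctr[1]+92*np.sin(np.radians(a)),z]).round(1).tolist()) for a in(-47.5,-68.6,-70,-73,-75,-77.5)])
  print('hub',proj(d,[*ctr,127]).round(1))
E
python3 avg.py 2
```

```text
[[115 115 116 116 117 118 120 119 120 120 114  63  36  37  42  42  39  78  87]
 [118 117 116 117 116 115 114 115 116 117 120  69  37  38  41  41  39  41  45]
 [115 117 117 117 118 115 115 114 113 113  97  56  36  37  39  41  38  28  25]
 [118 117 117 118 117 116 117 115 115 113  80  42  32  37  42  42  34  27  23]
 [118 119 117 117 118 117 117 116 115 118  82  34  24  26  27  26  26  23  20]
 [122 119 119 118 117 116 116 116 116 116  82  28  19  19  22  21  20  20  27]
 [121 122 121 119 116 117 117 115 114 115 100  60  36  21  18  19  19  19  28]
 [116 118 119 121 119 117 116 107  96  92  81  51  34  21  20  19  19  28  33]
 [115 115 117 109  95  94  84  59  45  40  35  32  45  47  60  76  75  70  64]
 [113 113 114  90  64  64  59  55  57  69  77  86  96  97 104 113 114  93  77]
 [112 111 110  98  87  92  93 100 105 111 115 116 117 117 117 117 117  78  75]
 [120 118 113 112 112 111 113 114 111 112 113 113 114 115 117 118 109  79  78]
 [121 121 121 120 119 117 117 115 114 112 114 114 113 112 114 115  97  84  79]
 [119 120 120 122 122 121 122 121 119 117 117 117 114 113 113 113  96  82
[... 198 characters left out ...]
, (-75, [197.6, 205.9]), (-77.5, [198.0, 205.1])]
[577, -44.5] 103 [(-47.5, [196.5, 215.5]), (-68.6, [196.8, 208.7]), (-70, [196.9, 208.3]), (-73, [197.4, 207.3]), (-75, [197.7, 206.7]), (-77.5, [198.1, 205.9])]
hub [227.5 203.5]
[575.5, -45.5] 106 [(-47.5, [196.4, 214.3]), (-68.6, [196.7, 207.5]), (-70, [196.8, 207.1]), (-73, [197.3, 206.2]), (-75, [197.6, 205.5]), (-77.5, [198.0, 204.8])]
[575.5, -45.5] 103 [(-47.5, [196.5, 215.2]), (-68.6, [196.8, 208.4]), (-70, [196.9, 207.9]), (-73, [197.3, 207.0]), (-75, [197.7, 206.4]), (-77.5, [198.1, 205.6])]
hub [227.4 203.1]
t 15.87 pos [ 582.21 -107.93  131.86] F [ 3.31 14.72  2.1 ] sd [0.56 0.27 0.03] along -y -548.36 P-drift [-0.03 -0.02 -0.05]
```

```bash
python3 -m jog '[[0,-0.0005,0,0],[0,-0.001,0,0.8],[0,-0.001,0,0.8]]' >/dev/null; python3 avg.py 4; python3 guard.py 16.5 && python3 -m jog '[[0,-0.0005,0,0],[0,-0.001,0,0.8],[0,-0.001,0,0.8]]' >/dev/null; python3 avg.py 4;python3 guard.py 16.5 && python3 -m jog '[[0,-0.0005,0,0],[0,-0.001,0,0.8],[0,-0.001,0,0.8]]' >/dev/null; python3 avg.py 4
```

```text
t 16.32 pos [ 581.36 -107.99  131.86] F [ 3.91 15.45  2.84] sd [0.43 0.35 0.39] along -y -550.69 P-drift [-0.    0.    0.01]
t 16.32 pos [ 581.4 -108.   131.9] Ftool [ 4.51 15.21  2.42] yang 11.25 g 0.346
t 16.77 pos [ 580.55 -108.06  131.86] F [ 4.63 15.98  2.9 ] sd [0.38 0.38 0.36] along -y -552.94 P-drift [-0.    0.   -0.02]
t 16.77 pos [ 580.5 -108.1  131.8] Ftool [ 4.02 15.43  2.6 ] yang 10.45 g 0.35
t 17.22 pos [ 579.73 -108.13  131.87] F [ 5.48 16.45  3.22] sd [0.42 0.37 0.15] along -y -555.09 P-drift [ 0.02  0.   -0.  ]
```

```bash
python3 -m jog '[[0,0.002,0,0],[0,0.004,0,0],[0,0.006,0,0],[0,0.008,0,0],[0,0.008,0,0],[0,0.008,0,0]]' >/dev/null; python3 avg.py 3; python3 -m jog '[[0,0.002,0,0],[0,0.004,0,0],[0,0.006,0,0],[0,0.006,0,0],[0,0.006,0,0]]' >/dev/null; python3 avg.py 3;  python3 -m jog '[[0,0.002,0,0],[0,0.004,0,0],[0,0.006,0,0],[0,0.006,0,0],[0,0.006,0,0]]' >/dev/null; python3 avg.py 3
python3 - <<'E'
from h import *
s=robot.observe();c=robot.capture('wrist')
cv2.imwrite('pics/w11.png',cv2.cvtColor(cv2.resize(c['frame'],None,fx=1.5,fy=1.5),cv2.COLOR_RGB2BGR))
E
```

```text
t 17.87 pos [ 584.65 -106.76  131.26] F [ 4.94 10.09  0.39] sd [0.55 0.61 0.13] along -y -559.38 P-drift [ 0.04 -0.    0.05]
t 18.43 pos [ 589.2  -106.08  130.92] F [ 2.61  7.06 -0.99] sd [0.85 0.58 0.31] along -y -563.57 P-drift [-0.03 -0.03 -0.01]
t 19.0 pos [ 593.4  -105.4   130.38] F [ 0.13  4.6  -1.83] sd [0.43 0.37 0.34] along -y -567.32 P-drift [-0.07  0.02  0.01]
```

View pics/w11.png

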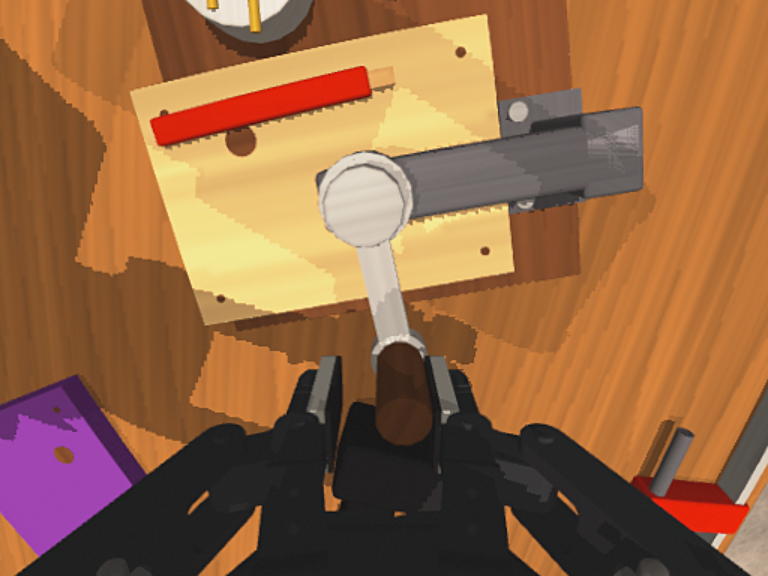

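```bash
python3 -m jog '[[0,0.002,0,0],[0,0.004,0,0],[0,0.006,0,0],[0,0.006,0,0],[0,0.006,0,0]]' >/dev/null; python3 avg.py 2;  python3 -m jog '[[0,0.002,0,0],[0,0.004,0,0],[0,0.006,0,0],[0,0.006,0,0],[0,0.006,0,0]]' >/dev/null; python3 avg.py 2
python3 - <<'E'
from h import *
s=robot.observe();c=robot.capture('wrist')
cv2.imwrite('pics/w12.png',cv2.cvtColor(cv2.resize(c['frame'],None,fx=1.5,fy=1.5),cv2.COLOR_RGB2BGR))
E
```

```text
t 19.57 pos [ 597.67 -103.77  129.48] F [ 0.65  0.08 -0.15] sd [0.26 0.19 0.27] along -y -571.34 P-drift [ 0.18 -0.02  0.12]
t 20.08 pos [ 604.51 -102.88  130.  ] F [-0.48 -0.09  0.63] sd [0.04 0.55 0.25] along -y -578.44 P-drift [-0.08 -0.04  0.01]
```

View pics/w12.png

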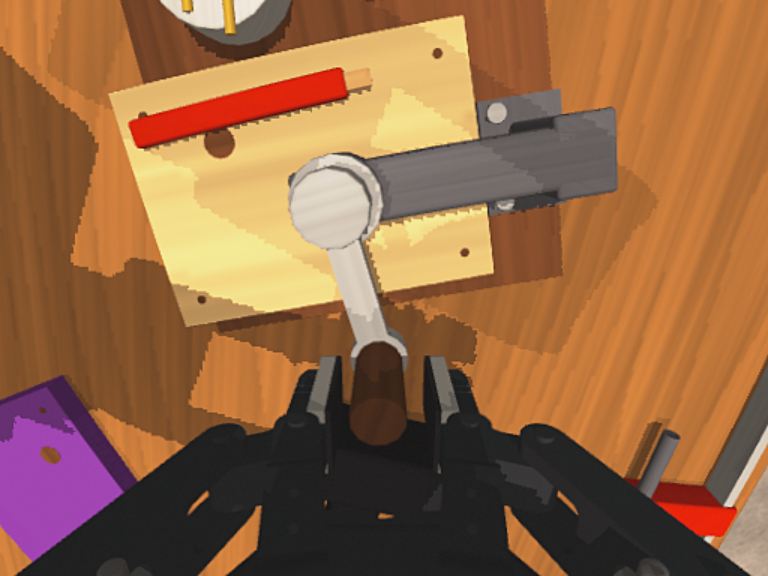

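Run:
```python
from h import *
s=robot.observe();c=robot.capture('wrist')
f=c['frame'][100:300,180:330]
cv2.imwrite('pics/w13.png',cv2.cvtColor(cv2.resize(f,None,fx=4,fy=3,interpolation=cv2.INTER_CUBIC),cv2.COLOR_RGB2BGR))
h=atz(c,(330/1.5,207/1.5),127,s);k=atz(c,(378/1.5,424/1.5),163,s);v=k-h
print(s['eef_pos'].round(1),s['ft_force'].round(2),h.round(1),k.round(1),np.hypot(*v[:2]).round(1),np.degrees(np.arctan2(v[1],v[0])).round(2))
d=robot.capture('scene')
cv2.imwrite('pics/s12.png',cv2.cvtColor(cv2.resize(d['frame'][185:245,180:280],None,fx=7,fy=7,interpolation=cv2.INTER_CUBIC),cv2.COLOR_RGB2BGR))
np.set_printoptions(linewidth=200)
f=d['frame'].astype(int);print((f[...,0]-f[...,2])[203:217,194:206])
```

```text
[ 604.5 -102.9  130. ] [-0.37  0.35  0.01] [577.7 -44.4 127. ] [ 603.8 -100.6  163. ] 62.0 -65.12
[[ 73  74  74  74  70  33  14  12  12  13  13  17]
 [ 72  74  74  76  77  33  13  12  13  15  14  18]
 [ 71  72  71  72  73  50  29  16  15  12  15  18]
 [ 70  71  98 104 104  78  52  44  37  35  22  17]
 [ 73  99 120 124 122 109  81  70  65  54  25  18]
 [100 119 116  92  86  86  55  39  38  36  21  17]
 [121 125 106  72  60  59  42  33  34  34  28  25]
 [127 125 118 106 103 103  93  90  92  90  90  90]
 [129 128 127 125 125 124 122 122 122 123 121 122]
 [126 126 127 128 127 125 126 124 124 121 121 122]
 [121 123 124 125 125 125 128 126 125 125 125 122]
 [119 121 122 122 122 124 126 125 126 125 124 125]
 [119 118 119 121 120 120 122 123 122 122 124 125]
 [124 121 120 119 120 120 121 120 121 121 120 124]]
```

View pics/w13.png

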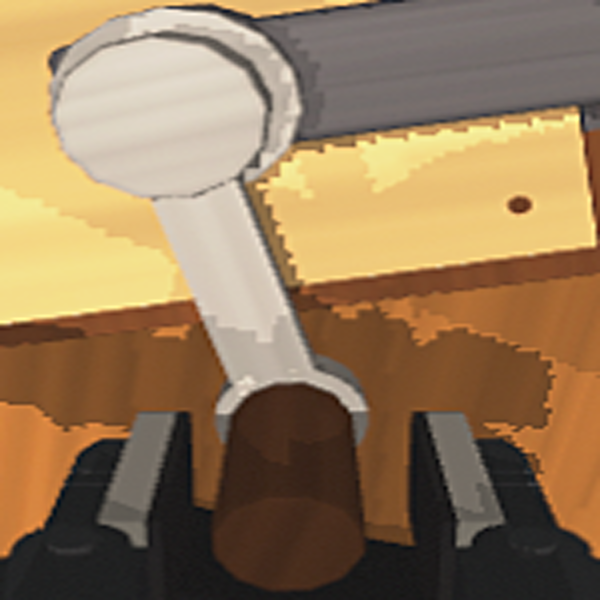

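View pics/s12.png

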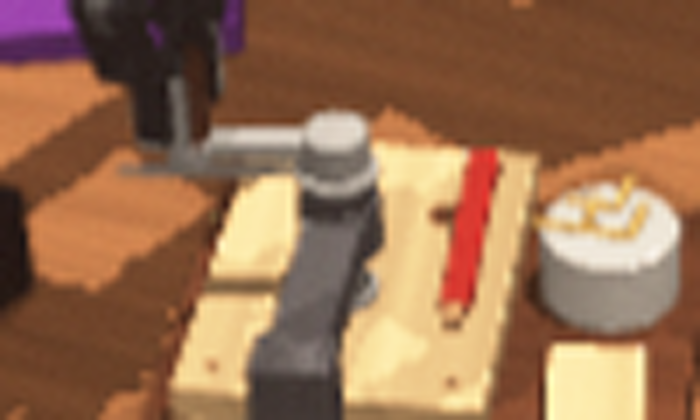

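```bash
python3 -m jog '[[0.002,-0.001,0,-5],[0.0044,-0.0019,0,-10],[0.0044,-0.0019,0,-14.5],[0.0044,-0.0019,0,-14.5],[0.0044,-0.0019,0,-14.5]]' >/dev/null; python3 guard.py 9; python3 -m jog '[[0,-0.002,0,0],[0,-0.004,0,0],[0,-0.006,0,0],[0.0001,-0.008,0,2],[0.0002,-0.010,0,4],[0.0003,-0.012,0,6],[0.0006,-0.0144,0,8]]' ; python3 guard.py 99; python3 avg.py 3
python3 - <<'E'
from h import *
s=robot.observe();c=robot.capture('wrist')
cv2.imwrite('pics/w14.png',cv2.cvtColor(cv2.resize(c['frame'],None,fx=1.5,fy=1.5),cv2.COLOR_RGB2BGR))
E
```

```text
t 20.65 pos [601.9 -98.9 130.1] Ftool [-0.49 -0.53  0.19] yang 24.08 g 0.348
time_s: 21.23
eef_pos: [590.6, -103.3, 130.4]
eef_rot: [0.602, 0.799, 0.002, 0.001]
ft_force: [6.1, 5.0, -2.1]
grip_width: 0.347
t 21.23 pos [ 590.6 -103.3  130.4] Ftool [3.12 7.23 2.13] yang 16.04 g 0.347
t 21.38 pos [ 590.59 -103.4   130.53] F [2.58 6.98 2.05] sd [0.32 0.05 0.51] along -y -539.3 P-drift [ 0.35 -0.09  0.09]
```

View pics/w14.png

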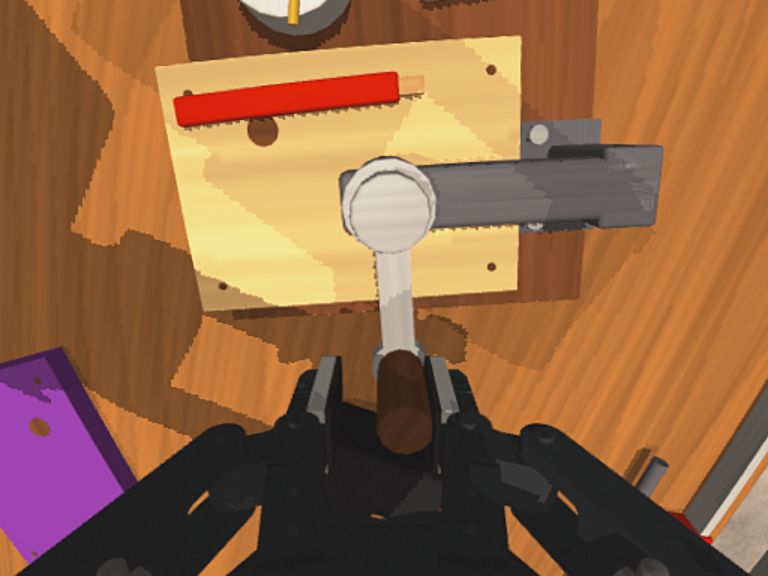

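Run:
```python
from h import *
s=robot.observe();c=robot.capture('wrist')
A,e=pose(c,s)
def pt(x,y):
    x/=1.5;y/=1.5
    ds=c['depth'][int(y)-2:int(y)+3,int(x)-2:int(x)+3]; return e+A@ray(c,(x,y))*np.median(ds)
for n,p in dict(pNL=(180,150),pNR=(220,290),pFL=(500,60),pFR=(490,280),pmid=(300,200),pn2=(200,220),pf2=(505,120),base1=(560,70),base2=(560,270),tab=(100,450),tab2=(480,420),hub=(390,205),knob=(405,430),arm=(500,185)).items(): print(n,pt(*p).round(1))
```

```text
pNL [470. -55.  43.]
pNR [ 503.2 -124.4   43.6]
pFL [613.2  29.8  43.5]
pFR [647.1 -76.8  43.8]
pmid [535.7 -63.2  43.5]
pn2 [486.1 -88.1  43.5]
pf2 [625.2   4.4  43.5]
base1 [649.1  39.   25.5]
base2 [692.  -63.3  25.7]
tab [ 428.  -284.8   18.6]
tab2 [612.8 -83.4 177.2]
hub [576.8 -42.1 128.4]
knob [ 597.9 -100.4  164.8]
arm [619.8 -26.   93.2]
```

The force against crank angle follows one repeatable spring curve, and the crank settles at a friction-held rest. Next I'll bring the push back to a steady 12 N and hold it.

```bash
python3 -m jog '[[0.0002,-0.002,0,0],[0.0005,-0.004,0,0],[0.0008,-0.006,0,1],[0.0008,-0.006,0,1]]' >/dev/null; python3 avg.py 3
```

```text
t 21.97 pos [ 586.8  -104.72  131.07] F [ 1.35 10.74  3.72] sd [0.27 0.12 0.48] along -y -540.22 P-drift [ 0.03 -0.01  0.  ]
```

```bash
python3 -m jog '[[0,-0.001,0,0],[0,-0.0018,0,0.5],[0,-0.0018,0,0.5]]' >/dev/null; python3 avg.py 4; python3 ndl.py | head -3;  python3 -m jog '[[0,0,0,0],[0,0,0,0],[0,0,0,0],[0,0,0,0],[0,0,0,0],[0,0,0,0],[0,0,0,0],[0,0,0,0],[0,0,0,0],[0,0,0,0],[0,0,0,0],[0,0,0,0]]' >/dev/null; python3 avg.py 6
```

```text
t 22.42 pos [ 585.62 -105.06  131.11] F [ 1.98 12.19  3.96] sd [0.42 0.52 0.46] along -y -541.35 P-drift [ 0.04 -0.02  0.  ]
s7 [np.float64(205.66), np.float64(205.6), np.float64(206.03), np.float64(206.32), np.float64(206.48)]
s8 [np.float64(207.56), np.float64(207.59), np.float64(207.6), np.float64(206.83), np.float64(206.71)]
now [np.float64(205.76), np.float64(205.68), np.float64(205.83), np.float64(206.96), np.float64(206.61)]
t 23.92 pos [ 585.65 -105.06  131.11] F [ 1.94 11.89  3.49] sd [0.4  0.3  0.42] along -y -541.37 P-drift [0.04 0.01 0.01]
```

```bash
python3 -m jog '[[0,0.006,0,0],[0,0.012,0,0],[0,0.0175,0,0],[0,0.0175,0,0],[0,0.0175,0,0],[0,0.0175,0,0]]' >/dev/null; python3 guard.py 9
python3 - <<'E'
from h import *
s=robot.observe();c=robot.capture('wrist')
cv2.imwrite('pics/w15.png',cv2.cvtColor(cv2.resize(c['frame'],None,fx=1.5,fy=1.5),cv2.COLOR_RGB2BGR))
np.save('w15.npy',np.r_[s['eef_pos'],s['eef_rot']])
E
```

```text
t 24.42 pos [ 597.2 -101.3  129.9] Ftool [ 0.68  1.47 -0.04] yang 14.7 g 0.35
```

View pics/w15.png

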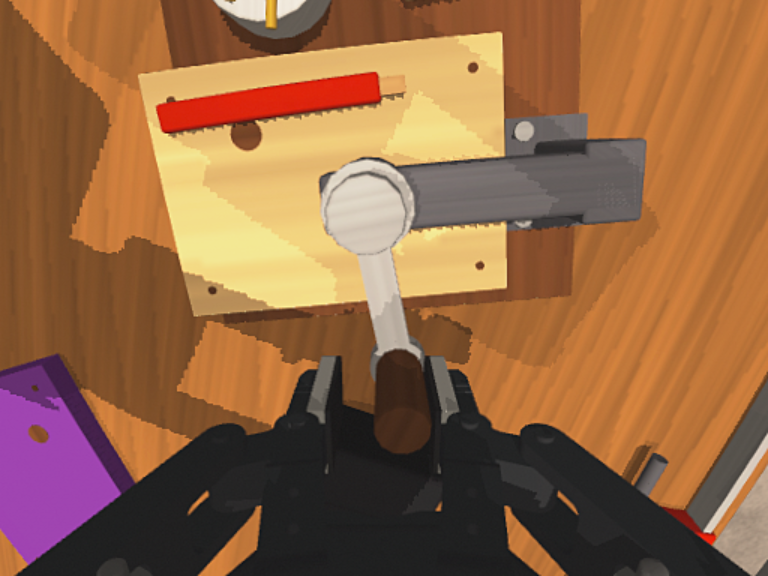

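```bash
python3 -m jog '[[0,0.006,0,0],[0,0.006,0,0],[0,0.006,-0.02,0],[0,0.006,-0.06,0],[0,0.006,-0.1,0],[0,0.006,-0.1,0]]' >/dev/null; python3 guard.py 9
python3 - <<'E'
from h import *
s=robot.observe();c=robot.capture('wrist')
cv2.imwrite('pics/w16.png',cv2.cvtColor(cv2.resize(c['frame'],None,fx=1.5,fy=1.5),cv2.COLOR_RGB2BGR))
a,sh,t=109.8,0,[449,-89.5,s['eef_pos'][2]]
M=R.from_quat(s['eef_rot']).as_matrix(); print('shift',(M.T@(np.array(t)-s['eef_pos'])).round(1))
E
```

```text
t 24.97 pos [ 608.3 -100.9  238.2] Ftool [-0.95  1.69 -1.34] yang 14.72 g 0.35
shift [  51.5 -151.1   -2.1]
```

View pics/w16.png

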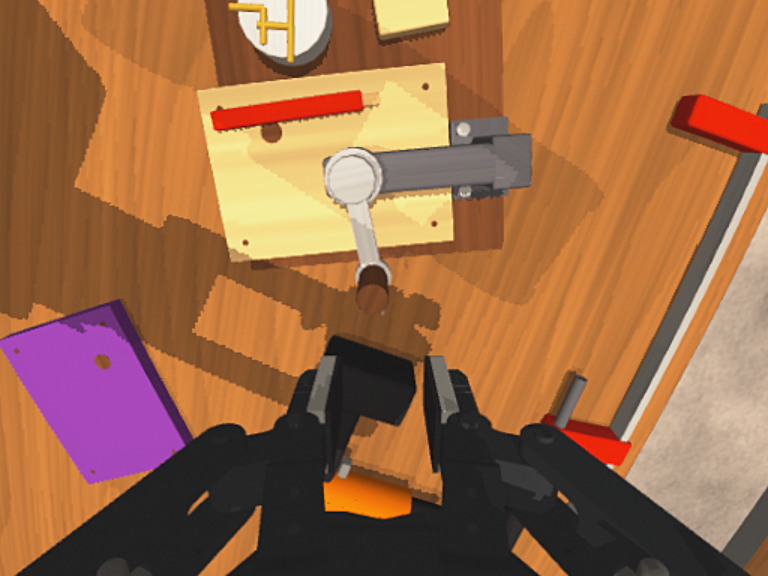

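```bash
python3 -m jog '[[0.01,-0.03,0,-7],[0.02,-0.06,0,-14],[0.03,-0.09,0,-21],[0.04,-0.12,0,-28],[0.051,-0.157,0,-35],[0.051,-0.157,0,-42],[0.051,-0.157,0,-49],[0.051,-0.157,0,-56],[0.051,-0.157,0,-63],[0.051,-0.157,0,-70],[0.051,-0.157,0,-77],[0.051,-0.157,0,-84]]' 1 60 >/dev/null; python3 -m jog '[[0,0,0,-7],[0,0,0,-11],[0,0,0,-11]]' >/dev/null; python3 guard.py 9; python3 go.py 443 -91.5 31;  python3 - <<'E'
from h import *
s=robot.observe();c=robot.capture('wrist')
cv2.imwrite('pics/w17.png',cv2.cvtColor(cv2.resize(c['frame'],None,fx=1.5,fy=1.5),cv2.COLOR_RGB2BGR))
E
```

```text
t 26.27 pos [438.  -90.  229.2] Ftool [-0.6   0.13 -0.63] yang 109.85 g 0.006
t 26.27 pos [438.  -90.  229.2] F [0.52 0.32 0.63] grip 0.006 tooly ang 1.9172 tilt [-0.002  0.    -1.   ]
shift mm [ -4.4  -3.3 198.2]
```

View pics/w17.png

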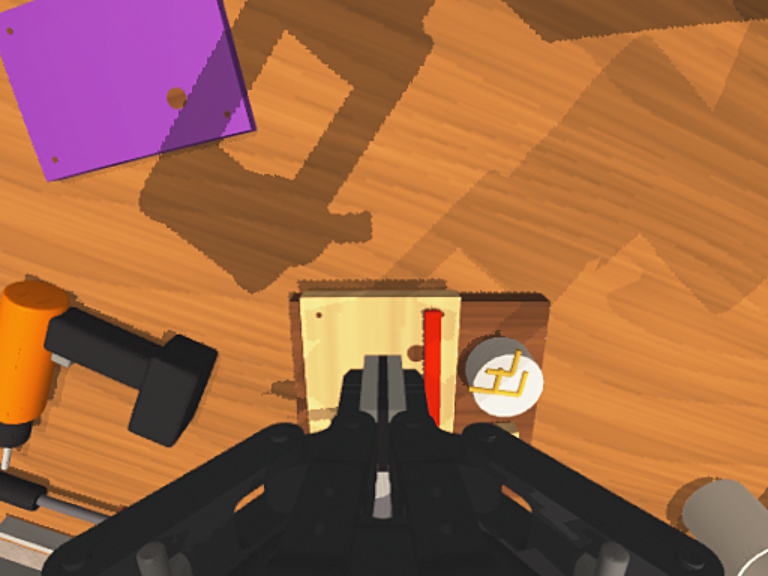

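Run:
```python
from h import *
s=robot.observe();c=robot.capture('wrist')
M=R.from_quat(s['eef_rot']).as_matrix()
for n,p,z in(('edgeL(pic)',(305,295),42),('edgeR',(458,294),42),('hub',(383,495),127)):
    P=atz(c,(p[0]/1.5,p[1]/1.5),z,s);print(n,P.round(1),'tool',(M.T@(P-s['eef_pos'])).round(1))
print('screw line tool',(M.T@(np.array([576.5,-44.5,127])-s['eef_pos'])).round(1))
```

```text
edgeL(pic) [ 492.2 -136.6   42. ] tool [-35.5 -62.2 187.2]
edgeR [449.9 -20.8  42. ] tool [-34.6  61.1 187.3]
hub [586.9 -36.1 127. ] tool [-158.4    0.8  102.1]
screw line tool [-145.8   -3.7  102.1]
```

```bash
python3 -m jog '[[0,-0.0015,0.025,0],[0,-0.0015,0.06,0],[0,-0.0015,0.095,0],[0,-0.0015,0.13,0],[0,-0.0015,0.16,0],[0,-0.0015,0.18,0],[0,-0.0015,0.192,0],[0,-0.0015,0.198,0],[0,-0.0015,0.198,0],[0,-0.0015,0.198,0]]' >/dev/null; python3 guard.py 4 && python3 -m jog '[[-0.006,0,0,0],[-0.012,0,0,0],[-0.016,0,0,0],[-0.018,0,0,0],[-0.018,0,0,0]]' >/dev/null; python3 guard.py 4 && python3 -m jog '[[-0.001,0,0,0],[-0.002,0,0,0],[-0.002,0,0,0]]' >/dev/null; python3 guard.py 3 && python3 -m jog '[[-0.001,0,0,0],[-0.002,0,0,0],[-0.002,0,0,0]]' >/dev/null; python3 guard.py 3 && python3 -m jog '[[-0.001,0,0,0],[-0.002,0,0,0],[-0.002,0,0,0]]' >/dev/null; python3 guard.py 3
```

```text
t 27.2 pos [439.4 -91.7  32.1] Ftool [ 0.48 -0.13  0.26] yang 109.66 g -0.001
t 27.62 pos [457.5 -85.6  32.6] Ftool [-0.52 -0.55 -0.92] yang 109.74 g -0.0
t 27.87 pos [458.1 -84.8  32. ] Ftool [ 0.01 -0.11 -0.45] yang 109.71 g -0.004
t 28.12 pos [460.1 -84.2  32. ] Ftool [-0.04 -0.16  0.61] yang 109.71 g -0.0
t 28.37 pos [461.4 -83.5  31.9] Ftool [ 1.52 -0.01 -0.84] yang 109.73 g -0.003
```

```bash
python3 -m jog '[[-0.001,0,0,0],[-0.001,0,0,0],[-0.001,0,0,0]]' >/dev/null; python3 avg.py 2; python3 -m jog '[[-0.001,0,0,0],[-0.001,0,0,0],[-0.001,0,0,0]]' >/dev/null; python3 avg.py 2
```

```text
t 28.72 pos [461.43 -83.44  31.9 ] F [ 6.08 -2.92 -2.19] sd [0.22 0.08 0.13] along -y 234.44 P-drift [-0.02  0.01 -0.01]
t 29.07 pos [461.43 -83.28  31.83] F [ 8.61 -3.74 -4.05] sd [0.4  0.16 0.58] along -y 234.41 P-drift [-0.   -0.01 -0.02]
```

```bash
python3 -m jog '[[-0.0005,-0.001,0,0],[-0.0005,-0.001,0,0],[-0.0005,-0.001,0,0],[-0.0005,-0.001,0,0]]' >/dev/null; python3 avg.py 3;python3 -m jog '[[0,0,0,0],[0,0,0,0],[0,0,0,0]]' >/dev/null; python3 avg.py 3
```

```text
t 29.55 pos [461.43 -83.35  31.69] F [ 8.42 -1.23 -5.  ] sd [0.52 0.28 0.85] along -y 234.32 P-drift [0.03 0.   0.  ]
t 29.95 pos [461.45 -83.36  31.69] F [ 8.38 -1.02 -5.19] sd [0.5  1.12 0.5 ] along -y 234.34 P-drift [ 0.   -0.01  0.01]
```

```bash
python3 -m jog '[[-0.0006,0,-0.001,0],[-0.0006,0,-0.001,0],[-0.0006,0,-0.001,0]]' >/dev/null; python3 avg.py 3;python3 -m jog '[[0,0,0,0],[0,0,0,0],[0,0,0,0],[0,0,0,0]]' >/dev/null; python3 avg.py 2
```

```text
t 30.35 pos [461.33 -83.03  32.2 ] F [ 8.25 -1.57 -0.07] sd [0.15 0.31 0.26] along -y 234.03 P-drift [ 0.01  0.02 -0.01]
t 30.78 pos [461.34 -83.03  32.2 ] F [ 7.99 -1.27  0.04] sd [0.3  0.13 0.15] along -y 234.03 P-drift [ 0.   -0.01 -0.  ]
```

```bash
python3 -m jog '[[-0.0008,0,0,0],[-0.0008,0,0,0],[-0.0008,0,0,0]]' >/dev/null; python3 avg.py 3;python3 -m jog '[[0,0,0,0],[0,0,0,0],[0,0,0,0],[0,0,0,0],[0,0,0,0],[0,0,0,0],[0,0,0,0],[0,0,0,0]]' >/dev/null; python3 avg.py 2
```

```text
t 31.18 pos [461.37 -82.99  32.2 ] F [11.06 -2.43 -1.89] sd [0.73 0.81 0.09] along -y 234.13 P-drift [-0.05 -0.01 -0.03]
t 31.95 pos [461.37 -82.99  32.19] F [11.12 -2.18 -1.28] sd [0.48 0.14 0.34] along -y 234.14 P-drift [-0.02  0.01 -0.01]
```

```bash
python3 -m jog '[[0.005,0,0,0],[0.015,0,0,0],[0.03,0,0,0],[0.03,0,-0.03,0],[0.03,0,-0.065,0],[0.03,0,-0.1,0],[0.03,0,-0.135,0],[0.03,0,-0.17,0],[0.03,0,-0.2,0],[0.03,0,-0.2,0],[0.03,0,-0.2,0]]' >/dev/null; python3 guard.py 9;  python3 - <<'E'
from h import *
s=robot.observe();c=robot.capture('wrist')
cv2.imwrite('pics/w18.png',cv2.cvtColor(cv2.resize(c['frame'],None,fx=1.5,fy=1.5),cv2.COLOR_RGB2BGR))
d=robot.capture('scene')
cv2.imwrite('pics/s18.png',cv2.cvtColor(cv2.resize(d['frame'][180:280,180:300],None,fx=6,fy=6,interpolation=cv2.INTER_CUBIC),cv2.COLOR_RGB2BGR))
E
```

```text
t 32.87 pos [438.9 -93.8 234.9] Ftool [-0.6  -0.46  0.32] yang 109.71 g 0.0
```

View pics/s18.png

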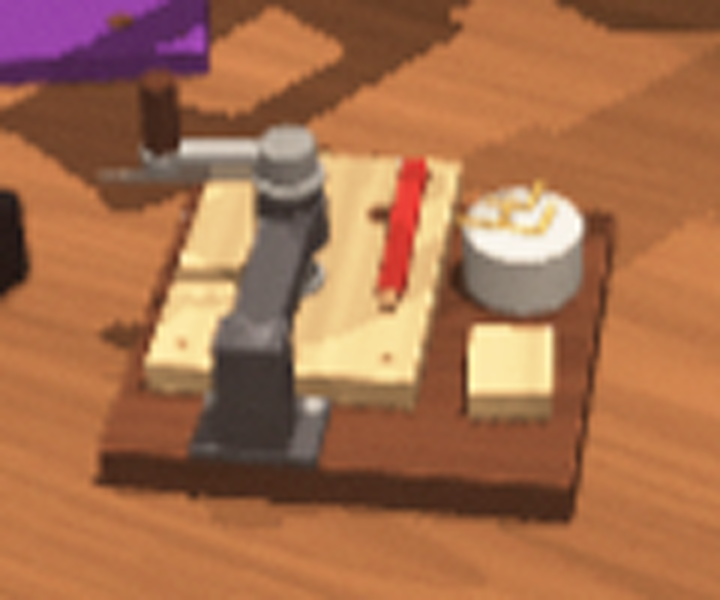

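View pics/w18.png

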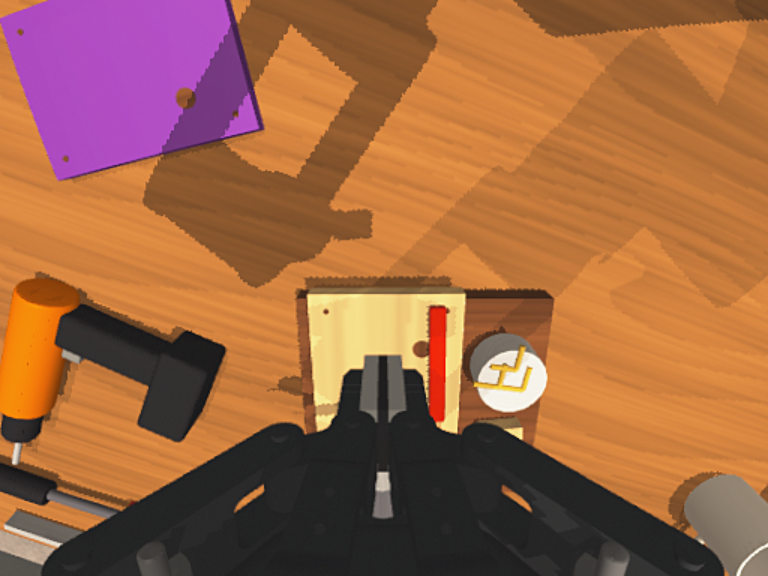

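Run:
```python
from h import *
d=robot.capture('scene')
S=lambda x,y:(180+x/6-.42,180+y/6-.42)
def a(k,h): v=k-h; return np.degrees(np.arctan2(v[1],v[0])).round(1),np.hypot(*v[:2]).round(1)
for n,kn,tip in(('start',(160,98),(103,207)),('now',(158,78),(98,175))):
    h=atz(d,S(289,138),127); print(n,'knob',a(atz(d,S(*kn),163),h),'tip',a(atz(d,S(*tip),106),h))
```

```text
start knob (np.float64(-45.7), np.float64(60.7)) tip (np.float64(-46.4), np.float64(92.4))
now knob (np.float64(-62.0), np.float64(60.5)) tip (np.float64(-63.0), np.float64(93.9))
```

```bash
python3 -c "
from workcell import robot
print(robot.finish_job())"
```

```text
the job is handed in; nothing more can be done
None
```

I wound the crank clockwise, proved the screw at 12 N, and the panel held against the press. However, the screw never came up against a firm stop, so I can't say it reached "tight" as you describe it. I handed the job in at about 33 s.

- **Winding and proof:** I pushed the knob with one finger pad. On a first pass the push rose to 16.5 N, my highest reading, still under 20 N. I backed off, pushed again and held 11.9–12.2 N for about 1.7 s, then let go.
- **Panel check:** I pressed the near edge towards the post with 8 N, then about 11 N, for roughly 3 s. The finger moved about 0.1 mm at most. In the scene pictures the panel, pencil, tin and offcut are where they started. The hand ended clear, at 235 mm height, with no force on it.

**What disagreed with the description:**
- **No firm stop:** resistance rose like a spring, about 1 N per mm at the knob, from about 0.27 rad onwards. The needle turned with the crank, where a tight screw should have stopped it.
- **Crank sprang back:** each time I let go, the crank went back to about 0.29–0.31 rad past its start. It stayed there, with the knob over the needle. That is less than the 0.4–0.85 rad you give.
- **Extra first pass:** that pass went above 12 N for some seconds and included one early release, before the 12 N hold. The panel press came after the final release.

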